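Empty the bead bin of a bench organiser into the sorting tray

TASK

Three snug insert bins sit in the wooden organiser on the bench, half under the wire shelf: lift the one that holds the round beads straight up out of its slot by its handle, keeping it level and all six beads in it until it is clear of the organiser. Then tip all the beads out into the black tray and put the empty bin back, pushed fully home in its slot before you let it go. Leave the other two bins, the tray, the mug, the glue bottle and the screwdriver where they stand.

Things in the scene. Friction and masses are not known exactly. Their poses are not given: they have to be found in the camera images.
- frame: the organiser: light wooden frame screwed to the bench, 145 (its x) by 255 mm (its y), walls 35 mm high, 6 mm thick. Origin: centre of its underside, on the bench. Three slots side by side at y = -83, 0, +83 mm, each 133 (x) by 77 mm (y) inside, floor 5 mm above the bench, so a bin stands 30 mm deep. Yaw within 0.15 rad of the world's; bins share it
- beadbin_grip (a point): middle of the handle of the grey plastic bin with the six beads (in any of the three slots). The handle is an upright flat fin over the bin's centre, 60 mm long (x), 10 mm thick (y), top 17 mm above this point. This point is 61 mm above the bin's foot, 19 mm above its rim, 66 mm above the bench when seated. x along the handle, z up out of the bin
- beadbin_floor (a point): the same bin: centre of its inner floor, 3 mm above its foot. Bin 131 (x) by 75 mm (y) at the rim, 42 mm high, drafted to 127 by 71 mm at the foot, 0.10 to 0.19 kg empty. A 4 mm divider under the handle parts it lengthwise. From the flat 48 mm floor, 45-degree ramps run up to the rim at both ends (+x, -x): tipped well past 45 degrees, 70 or more, over either end the beads roll out
- tilebin_grip (a point): the same point on an identical bin that holds square terracotta tiles (they do not come loose); stays in its slot
- corkbin_grip (a point): the same point on an identical bin that holds cork cylinders lying crosswise (they do not come loose); stays in its slot
- bead0: one of six round white ceramic beads, 20 mm across, 11 g, at the start in the bead bin, three on each side of its divider. Origin: its centre
- bead1: one of six round white ceramic beads, 20 mm across, 11 g, at the start in the bead bin, three on each side of its divider. Origin: its centre
- bead2: one of six round white ceramic beads, 20 mm across, 11 g, at the start in the bead bin, three on each side of its divider. Origin: its centre
- bead3: one of six round white ceramic beads, 20 mm across, 11 g, at the start in the bead bin, three on each side of its divider. Origin: its centre
- bead4: one of six round white ceramic beads, 20 mm across, 11 g, at the start in the bead bin, three on each side of its divider. Origin: its centre
- bead5: one of six round white ceramic beads, 20 mm across, 11 g, at the start in the bead bin, three on each side of its divider. Origin: its centre
- riser_edge (a point): middle of the front edge of the fixed wire shelf over the rear half of the organiser: a 7 mm wire along y, 450 mm long, 220 mm above the bench; the shelf reaches 200 mm back (+x). It lies 0 to 15 mm behind (+x) the handle middles' line, so a hand must come in leaning back to the robot by 30 to 45 degrees, and draw the lifted bin out forwards (-x). Legs 225 mm either side, 45 mm behind the edge
- tray: black open sorting tray, 170 mm (its x) by 200 mm (its y), walls 40 mm high and 4 mm thick, floor 4 mm, loose, 0.45 kg. Origin: centre of its underside, on the bench
- mug: green mug, 80 mm across, 95 mm high, handle to its +y. Origin: centre of its underside. Leave alone
- glue: pale glue bottle with an orange cap, 66 mm across, 190 mm high. Origin: centre of its underside. Leave alone
- driver: screwdriver with a red handle, 170 mm long, lying along its x. Origin: underside, mid-length. Leave alone
Mind the look-alikes: they are no part of the job. What is shaped like the part that bears beadbin_grip but purple is not meant.

How it is judged (in metres and radians):
On the way, in this order (a step that is already met when the one before it is completed fails the run):
1. the bead bin is lifted clear of the organiser, upright, with all six beads in it (height (world z) of beadbin_grip above 0.098 m and angle between beadbin_grip's own z axis and vertical below 0.3 rad and z of each of bead0, bead1, bead2, bead3, bead4, bead5 in the frame of beadbin_grip below -0.012 m and distance between each of bead0, bead1, bead2, bead3, bead4, bead5 and beadbin_grip below 0.085 m), for 0.1 s.
2. all six beads lie in the tray (x of bead0 in the frame of tray between -0.081 and 0.081 m and y of bead0 in the frame of tray between -0.096 and 0.096 m and z of bead0 in the frame of tray between 0 and 0.04 m and x of bead1 in the frame of tray between -0.081 and 0.081 m and y of bead1 in the frame of tray between -0.096 and 0.096 m and z of bead1 in the frame of tray between 0 and 0.04 m and x of bead2 in the frame of tray between -0.081 and 0.081 m and y of bead2 in the frame of tray between -0.096 and 0.096 m and z of bead2 in the frame of tray between 0 and 0.04 m and x of bead3 in the frame of tray between -0.081 and 0.081 m and y of bead3 in the frame of tray between -0.096 and 0.096 m and z of bead3 in the frame of tray between 0 and 0.04 m and x of bead4 in the frame of tray between -0.081 and 0.081 m and y of bead4 in the frame of tray between -0.096 and 0.096 m and z of bead4 in the frame of tray between 0 and 0.04 m and x of bead5 in the frame of tray between -0.081 and 0.081 m and y of bead5 in the frame of tray between -0.096 and 0.096 m and z of bead5 in the frame of tray between 0 and 0.04 m), for 0.2 s.
At the end, for the whole second after the job is handed in: All six beads lie inside the tray, which stands flat; the empty bead bin is back in its slot within 5 mm of where it stood and upright within 3 degrees (all of step 2 and distance of beadbin_grip from where it was at the start of the episode below 0.005 m and angle between each of beadbin_grip, tray's own z axis and vertical below 0.05 rad); the robot touches nothing.
It fails at once if the bead bin is tipped (over 17 degrees) while it is still in the organiser (height (world z) of beadbin_grip below 0.091 m and angle between beadbin_grip's own z axis and vertical above 0.3 rad and horizontal distance between beadbin_grip and frame below 0.15 m).
It fails at once if the bead bin is let go while more than 20 mm above its seat (height (world z) of beadbin_grip above 0.086 m and horizontal distance between beadbin_grip and frame below 0.2 m and contact force between the fingers and beadbin below 0.05 N).
It fails at once if another bin is shifted by more than 10 mm (distance of any of tilebin_grip, corkbin_grip from where it was at the start of the episode above 0.01 m).
It fails at once if the tray is pushed by more than 40 mm (distance of tray from where it was at the start of the episode above 0.04 m).
It fails at once if the mug, the glue bottle or the screwdriver is shifted by more than 25 mm (distance of any of mug, glue, driver from where it was at the start of the episode above 0.025 m).
It also fails if it takes over 61 s, if anything falls off the work surface, if the arm or the gripper's body presses on something with over 40 N, if the wrist force passes 120 N, or if a joint passes its speed limit or range.

ROBOT

A 6-joint arm with a two-finger parallel gripper is mounted at the origin on the work surface. World frame = base frame: x ahead of the robot, y to its left, z up, the work surface at z = 0. Lengths are in m, angles in degrees, forces in N, time in s.
With the tool pointing down it reaches from about 0.25 to 0.725 m from the base axis. Payload 9.7 kg.
Tool frame: the origin (TCP) lies on the centre line of the jaws, within the pads' length; the fingertips stand bot.nose_length ahead of it and the grasp point (between the pads) lies 11 mm behind it (bot.nose_length is the distance from the TCP to the fingertips, in m); z points along the fingers, y is the line along which they close (so a half turn about z gives the same grasp; the last joint's range is limited). The gripper opens to 85 mm and grips with 20 to 120 N. Pads are 22 mm wide; open, the fingers measure 114 mm over their backs; the gripper's body (76 mm by 85 mm) begins 54 mm behind the grasp point. The pads swing forward as they close: fully open they stand 13 mm farther back than shut.
Start: joints at [-74.026, 4.979, 10.078, 95.1, 0, 90], TCP at [0.151, -0.529, 0.239] pointing down, gripper open.
Joint ranges: [-179.16, 179.16], [-48.56, 103.87], [-65.8, 70.77], [-126.05, 130.52], [-82.76, 87.17], [-180, 180]. Speed limits (degrees/s): [127.2, 127.2, 147.25, 180, 180, 180].

INTERFACE

Orientations are given as [roll, pitch, yaw] about the fixed x, y, z axes, in that order (R = Rz(yaw) Ry(pitch) Rx(roll)).
In Python, from workcell import bot gives the robot as it stands. The module is installed in compiled form; this text tells all that it offers.
- The arm moves only by the shell command python3 -m inch 'ROWS' [OPENING] [FORCE]. ROWS is JSON, a list of rows, each a list of 4 numbers: the shift along the world's x, y, z in cm, then the turn about the world's z in degrees. A call has exactly 8 rows; each row is the pose to reach, as a shift and turn from the pose commanded when the call began; what a row does not reach only later rows make up. A row lasts 1/8 s, in which the tool goes at most 62.5 mm and 10.7 degrees, less where a joint would pass 70% of its speed; a pose out of reach is approached as far as the arm can. A call with a gripper value outside its range is refused whole. OPENING is the finger opening in cm, from 0 to 8.54, set as the call begins (- or left out, the last holds). The fingers move at their own pace and stop on an object; FORCE is the grip in N (left out, the last holds). Time passes only in rows, so rows that repeat a pose let the fingers close, or fill a call up. It gives the time, the measured TCP pose, the force, the opening and the grip force at its end, in the units of the state.
- bot.get_obs(): the state, without advancing time (a new reading comes with each control period).
- bot.camera(name): name is "side" or "top"; returns a dict with "img" (384x512x3 uint8, red, green, blue), "fovy" (degrees; the focal length in pixels is half the picture's height over the tangent of half this angle, whatever the lens; pixels are square), "cx", "cy" (the principal point, pixels), "dist" ([k1, k2, p1, p2, k3] as OpenCV has them; the pictures are not rectified), "R" (3x3) and "t" (3): a world point X has camera coordinates R X + t. Camera axes: x right, y down, z forward; pixel columns grow to the right and rows downward; lengths in m; the calibration is good to about 2 mm. A picture is of the moment at which its call begins. There is no depth.
- bot.job_done(): hands the job in; it is judged then, once.
Trained networks look in a picture, given as the dict that the camera call returned (one of the last four; its "shot" number tells which), for a name from the list of things; names that differ only in an ending like _2 or _b are one class to them, and where a whole thing is asked for, a point or a joint stands for the part that bears it (a point fixed in the world has none). Each returns a list of dicts, best first, with "score" (0 to 1); they miss things now and then, are a little off and sometimes report something else, mostly with a low value. They report only what shows in the picture. A call takes as long as a camera call. They do not tell look-alikes from the thing itself.
- bot.find_in(thing, picture): "point" ([column, row] in pixels, amid what is visible of it).
- bot.landmark_of(thing, picture): "point" ([column, row] in pixels: a listed point, or the origin of a listed thing).
The state is a dict: "time": time; "q": joint angles; "qd": joint speeds; "joint_efforts": joint torques, N m; "ee_pos": TCP position; "tcp_rot": TCP orientation; "wrist_force": force on the tool from outside, world axes, zero at the start; "torque": the same for the moment, N m; "opening": finger opening in m; "grasp_force": force on a finger pad.
Only numpy, scipy, OpenCV 4.12 (cv2) and the standard library are available. Lean on these libraries where they do the work, as an engineer would, in place of code of your own. Each camera call takes 0.05 s, during which the arm holds its last target. There are 200 camera calls.

## Working session

There is one attempt and no reset: what is moved stays moved. The work goes in short steps, Python scripts to look and compute and a shell command to move; the robot and the scene stay as the last step left them, time stands still between calls to the robot, and variables do not carry over. Pictures are saved under pics/ and viewed, at most 10 in all, crops included, and the job is handed in when it is done.

```bash
mkdir -p pics
cat > h.py <<'E'
import numpy as np, cv2
from workcell import bot
def K(c):
    f=c["img"].shape[0]/2/np.tan(np.radians(c["fovy"])/2)
    return np.array([[f,0,c["cx"]],[0,f,c["cy"]],[0,0,1]])
def ray(c,p):
    u=cv2.undistortPoints(np.array([[p]],float),K(c),np.array(c["dist"],float))[0,0]
    R=np.array(c["R"]);t=np.array(c["t"])
    return -R.T@t, R.T@np.array([u[0],u[1],1])
def at_z(c,p,z):
    o,d=ray(c,p); return o+d*(z-o[2])/d[2]
def tri(c1,p1,c2,p2):
    o1,d1=ray(c1,p1);o2,d2=ray(c2,p2);d1/=np.linalg.norm(d1);d2/=np.linalg.norm(d2)
    s=np.linalg.lstsq(np.c_[d1,-d2],o2-o1,rcond=None)[0]
    a=o1+s[0]*d1;b=o2+s[1]*d2
    return (a+b)/2,np.linalg.norm(a-b)
def proj(c,X):
    return cv2.projectPoints(np.array([X],float),cv2.Rodrigues(np.array(c["R"],float))[0],np.array(c["t"],float),K(c),np.array(c["dist"],float))[0][0,0]
def save(c,n): cv2.imwrite("pics/"+n,c["img"][:,:,::-1])
E
python3 - <<'E'
from h import *
np.set_printoptions(precision=3,suppress=True)
o=bot.get_obs();print({k:np.round(v,3) for k,v in o.items()},bot.nose_length)
cs=bot.camera("side");ct=bot.camera("top")
both=np.hstack([cs["img"],ct["img"]])
save(cs,"side0.png");save(ct,"top0.png")
for c in(cs,ct):print(-np.array(c["R"]).T@np.array(c["t"]))
for n,z in [("frame",0),("beadbin_grip",.066),("beadbin_floor",.008),("tilebin_grip",.066),("corkbin_grip",.066),("riser_edge",.22),("tray",0),("mug",0),("glue",0),("driver",0)]:
    for nm,c in(("side",cs),("top",ct)):
        for d in bot.landmark_of(n,c)[:3]:
            print(n,nm,np.round(d["point"],1),round(d["score"],2),at_z(c,d["point"],z)[:2])
E
```

```text
{'time': np.float64(0.0), 'q': array([-74.026,   5.012,  10.034,  95.101,   0.001,  89.999]), 'qd': array([ 0.105, -0.026,  0.093,  0.063, -0.019, -0.113]), 'joint_efforts': array([ -0.   , -52.038,  46.481,   0.016,   0.   ,   0.   ]), 'ee_pos': array([ 0.151, -0.529,  0.239]), 'tcp_rot': array([-179.921,   -0.001,   15.975]), 'wrist_force': array([ 0.737, -0.52 , -0.746]), 'torque': array([0.003, 0.005, 0.013]), 'grasp_force': np.float64(0.0), 'opening': np.float64(0.085)} 0.008
[0.205 0.839 0.656]
[ 0.32  -0.005  1.218]
frame side [203.9 248. ] 0.59 [0.623 0.111]
frame top [230.  162.8] 0.82 [0.628 0.114]
beadbin_grip side [213.5 215.2] 0.93 [0.626 0.032]
beadbin_grip side [317.4 283.9] 0.73 [0.273 0.214]
beadbin_grip side [224.2 159.9] 0.61 [ 0.762 -0.351]
beadbin_grip top [377.3 107.6] 0.82 [ 0.773 -0.349]
beadbin_grip top [200.7 276.8] 0.57 [0.272 0.196]
beadbin_grip top [255.8 152. ] 0.56 [0.643 0.028]
beadbin_floor side [314.1 297.7] 0.6 [0.278 0.202]
beadbin_floor side [211.5 231.4] 0.55 [0.633 0.038]
beadbin_floor side [222.9 174.4] 0.44 [ 0.763 -0.335]
beadbin_floor top [3
[... 487 characters left out ...]
]
riser_edge side [193.3 182.3] 0.7 [0.634 0.118]
riser_edge top [223.5 141.1] 0.67 [0.632 0.11 ]
tray side [274.1 194.9] 0.86 [ 0.521 -0.26 ]
tray top [349.4 196.3] 0.65 [ 0.509 -0.262]
tray top [250.9 162.5] 0.63 [0.627 0.047]
mug side [255.9 347.1] 0.9 [0.367 0.375]
mug top [150.2 245.3] 0.72 [0.369 0.366]
mug top [252.6 155.2] 0.72 [0.651 0.041]
glue side [223.9 200.6] 0.89 [ 0.679 -0.158]
glue side [210.5 231.1] 0.58 [0.642 0.028]
glue side [184.5 247.8] 0.41 [0.677 0.13 ]
glue top [328.3 143.4] 0.58 [ 0.683 -0.205]
glue top [250.6 227.5] 0.33 [0.417 0.051]
driver side [274.9 253.8] 0.61 [0.419 0.065]
driver side [186.3 248.1] 0.6 [0.672 0.129]
driver top [248.7 230.2] 0.7 [0.409 0.057]
```

View pics/side0.png

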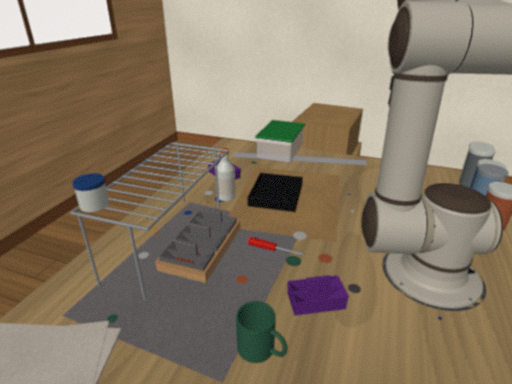

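View pics/top0.png

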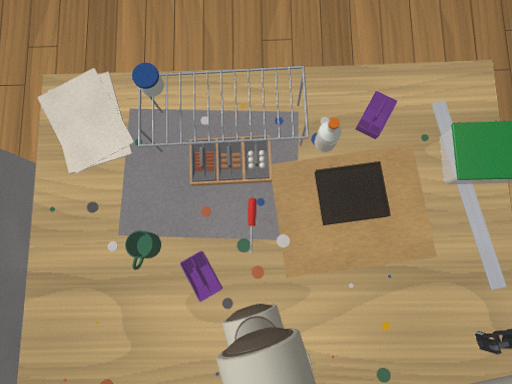

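The side view shows the organiser at about (200,245), half under the wire shelf. The tray is at (275,192), the glue bottle at (226,180) and the screwdriver at (265,245). The top view shows the tiles at (205,160), the corks at (231,160) and the white beads at (256,158), which is the −y slot.

Bin candidates are the grey bead bin at top (256,158), and two purple look-alikes at (201,276) and (377,115). The grey one fits the description because it is seated in the organiser and holds white beads. I'll confirm it in a crop.

The moves have no tilt axis, so I'll test what over-reaching does to the tool's tilt.

```bash
python3 -m inch '[[1.6,-5.8,0,0],[3.2,-11.6,0,0],[4.8,-17.4,0,0],[6.4,-23.2,0,0],[8,-29,0,0],[9.6,-34.8,0,0],[9.6,-34.8,0,0],[9.6,-34.8,0,0]]'
python3 - <<'E'
from h import *
o=bot.get_obs();print({k:np.round(v,3) for k,v in o.items() if k in('q','ee_pos','tcp_rot')})
c=bot.camera("top");im=cv2.resize(c["img"][120:200,170:290],(720,480),interpolation=cv2.INTER_CUBIC)
cv2.imwrite("pics/crop1.png",im[:,:,::-1])
E
```

```text
time: 2.1
ee_pos: [0.2274, -0.8058, 0.1997]
tcp_rot: [176.3, 0.0, 16.0]
wrist_force: [-0.6, 0.5, 0.7]
opening: 0.0853
grasp_force: 0.0
{'q': array([-7.42440e+01,  5.19460e+01,  7.07260e+01,  1.05114e+02,
       -1.00000e-03,  8.97840e+01]), 'ee_pos': array([ 0.227, -0.806,  0.2  ]), 'tcp_rot': array([1.76334e+02, 1.50000e-02, 1.59720e+01])}
```

View pics/crop1.png

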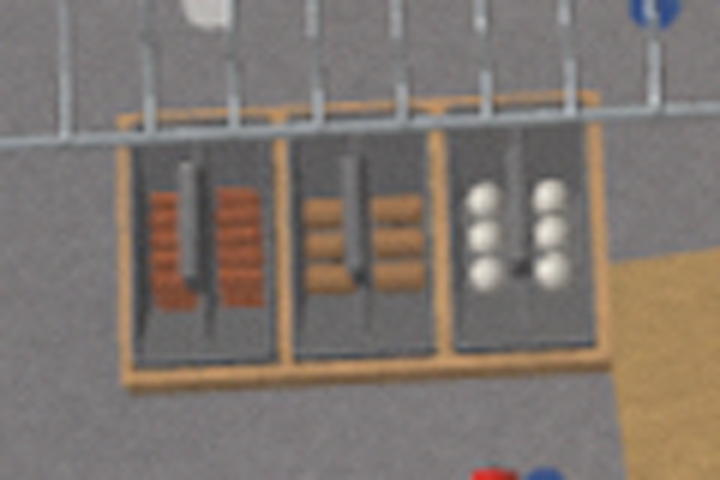

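The crop confirms it: white beads sit in the right-hand bin, three either side of its handle at about (517,200), and it is grey and in the organiser. The over-reach gave a few degrees of tilt, so next I'll check whether that tilt persists after coming back in.

```bash
python3 -m inch '[[-1,4,3,0],[-2,8,6,0],[-3,12,9,0],[-4,16,12,0],[-5,20,15,0],[-5,20,15,0],[-5,20,15,0],[-5,20,15,0]]'
python3 - <<'E'
from h import *
o=bot.get_obs();print({k:np.round(v,2) for k,v in o.items() if k in('q','ee_pos','tcp_rot')})
E
```

```text
time: 3.15
ee_pos: [0.1774, -0.606, 0.348]
tcp_rot: [176.5, 0.0, 16.0]
wrist_force: [-0.1, 0.1, -0.6]
opening: 0.0854
grasp_force: 0.0
{'q': array([-7.3670e+01,  1.7910e+01,  3.7600e+01,  1.0616e+02, -4.0000e-02,
        9.0360e+01]), 'ee_pos': array([ 0.18, -0.61,  0.35]), 'tcp_rot': array([1.7647e+02, 1.0000e-02, 1.5970e+01])}
```

```bash
cat > k.py <<'E'
import numpy as np
from scipy.optimize import least_squares
D=[(5.012,10.034,95.101,.5502,.239),(51.946,70.726,105.114,.8373,.1997),(17.91,37.6,106.16,.6315,.348)]
def fk(p,q2,q3,q4):
    a,h,L1,L2,o,L3=p
    q2,q3,q4=np.radians([q2,q3,q4]); f=q2-q3; t=f+q4
    return np.array([a+L1*np.sin(q2)+L2*np.cos(f)+o*np.sin(f)+L3*np.cos(t), h+L1*np.cos(q2)-L2*np.sin(f)+o*np.cos(f)-L3*np.sin(t)])
def fit(D,p0=(0.,.3,.4,.4,0,.25)):
    reg=np.array([1e-3,1e-3,1e-3,1e-3,2e-2,1e-3])
    s=least_squares(lambda p:np.r_[np.concatenate([(fk(p,*d[:3])-d[3:])for d in D])*1e3,(p-np.array(p0))*reg*10],p0)
    return s.x,s.fun[:2*len(D)]
if __name__=="__main__":
    np.set_printoptions(precision=4,suppress=True); print(*fit(D))
E
python3 k.py
```

```text
[0.0023 0.1485 0.4201 0.5167 0.0346 0.4076] [-0.      0.     -0.     -0.0001  0.      0.0001]
```

```bash
cat > st.py <<'E'
from h import *
import sys
from scipy.spatial.transform import Rotation as Ro
o=bot.get_obs();R=Ro.from_euler('xyz',o['tcp_rot'],degrees=True).as_matrix();z=R[:,2]
az=np.degrees(np.arctan2(o['ee_pos'][1],o['ee_pos'][0]))
print('q',np.round(o['q'],2),'pos',np.round(o['ee_pos'],4),'rpy',np.round(o['tcp_rot'],2),'\nr %.4f az %.2f'%(np.hypot(*o['ee_pos'][:2]),az),
'lean %.2f leanaz-az %.1f'%(np.degrees(np.arccos(-z[2])),np.degrees(np.arctan2(z[1],z[0]))-az),'toolx',np.round(R[:,0],3),'tooly',np.round(R[:,1],3),'t',o['time'],'gf',np.round(o['grasp_force'],1))
E
python3 -m inch '[[2.5,3,2,-10.6],[5,6,4,-21.2],[7.5,9,6,-31.8],[10,12,8,-42.4],[12.5,15,10,-53],[15,18,12,-63.6],[17.5,21,14,-74.2],[20,24,15,-84.8]]' >/dev/null
python3 -m inch '[[1,2.5,3,-10.6],[2,5,6,-21.2],[3,7.5,9,-31.8],[4,10,12,-42.4],[5,12.5,15,-53],[6,15,18,-63.6],[7,17.5,21,-74.2],[8,20,24,-84.8]]' >/dev/null
python3 st.py
```

```text
q [-99.87  -7.85  34.98 130.44  13.59 179.94] pos [ 0.01   -0.3223  0.5422] rpy [-166.41   -2.41  -99.82] 
r 0.3224 az -88.23 lean 13.79 leanaz-az 68.5 toolx [-0.17  -0.984  0.042] tooly [-0.959  0.156 -0.235] t 5.15 gf 0.0
```

```bash
cat > sim.py <<'E'
import numpy as np
from scipy.optimize import least_squares
from scipy.spatial.transform import Rotation as Ro
LO=np.array([-179.16,-48.56,-65.8,-126.05,-82.76,-180]);HI=np.array([179.16,103.87,70.77,130.52,87.17,180])
V=.7*np.array([127.2,127.2,147.25,180,180,180])/8
# p: a,h,L1,L2,o,La,Lb
def FK(p,q):
    a,h,L1,L2,o,La,Lb=p
    r=np.radians(q); f=r[1]-r[2]; t=f+r[3]
    B=Ro.from_euler('z',r[0]).as_matrix()
    P=np.array([a+L1*np.sin(r[1])+L2*np.cos(f)+o*np.sin(f),0,h+L1*np.cos(r[1])-L2*np.sin(f)+o*np.cos(f)])
    W=Ro.from_euler('y',t).as_matrix()             # local x = tool direction
    S=W@Ro.from_euler('z',S5*r[4]).as_matrix()
    T=S@np.array([[0,0,1],[0,-1,0],[1,0,0]],float).dot(np.diag([1,1,1]))
    T=T@Ro.from_euler('z',r[5]).as_matrix()
    return B@(P+W[:,0]*La+S[:,0]*Lb), B@T
S5=1
def err(p,q,Pt,Rt,w):
    P,R=FK(p,q); return np.r_[P-Pt,w*Ro.from_matrix(Rt@R.T).as_rotvec()]
def call(p,q,rows,w):
    P0,R0=FK(p,q); 
    for x,y,z,a in rows:
        Pt=P0+np.array([x,y,z])/100; Rt=Ro.from_euler('z',a,degrees=True).as_matrix()@R0
        Pc,Rc=FK(p,q); d=Pt-Pc; n=np.linalg.norm(d); rv=Ro.from_matrix(Rt@Rc.T).as_rotvec(); m=np.degrees(np.linalg.norm(rv))
        s=min(1,.0625/max(n,1e-9),10.7/max(m,1e-9))
        Pg=Pc+d*min(1,.0625/max(n,1e-9)); Rg=Ro.from_rotvec(rv*min(1,10.7/max(m,1e-9))).as_matrix()@Rc
        lo=np.maximum(LO,q-V);hi=np.minimum(HI,q+V)
        q=least_squares(lambda x:err(p,x,Pg,Rg,w),np.clip(q,lo+1e-6,hi-1e-6),bounds=(lo,hi),x_scale=10.).x
    return q
def info(p,q):
    P,R=FK(p,q);z=R[:,2];az=np.degrees(np.arctan2(P[1],P[0]))
    return 'q',np.round(q,1),'P',np.round(P,3),'lean %.1f rel %.1f'%(np.degrees(np.arccos(-z[2])),np.degrees(np.arctan2(z[1],z[0]))-az),'tx',np.round(R[:,0],2)
DATA=[([-74.026,5.012,10.034,95.101,0,89.999],[.151,-.529,.239],[-179.92,0,15.975]),
([-74.244,51.946,70.726,105.114,0,89.784],[.2274,-.8058,.1997],[176.33,0,15.97]),
([-73.67,17.91,37.6,106.16,-.04,90.36],[.1774,-.606,.348],[176.47,.01,15.97]),
([-99.87,-7.85,34.98,130.44,13.59,179.94],[.010,-.3223,.5422],[-166.41,-2.41,-99.82])]
def fitp(D=DATA,p0=(0,.3,.4,.4,0,.1,.2)):
    reg=np.array([.1,.01,.01,.01,.1,.02,.02])
    f=lambda p:np.r_[np.concatenate([(FK(p,np.array(d[0]))[0]-d[1])*1e3 for d in D]),(p-np.array(p0))*reg]
    s=least_squares(f,p0);return s.x,s.fun[:3*len(D)]
if __name__=="__main__":
    np.set_printoptions(precision=4,suppress=True)
    p,e=fitp();print(p,e)
    for d in DATA: print(np.round(FK(p,np.array(d[0]))[1],2).tolist(),np.round(Ro.from_euler('xyz',d[2],degrees=True).as_matrix(),2).tolist())
E
python3 sim.py
```

```text
[0.0009 0.1511 0.4204 0.5183 0.0361 0.1353 0.2771] [ 0.3958  0.1144 -0.1279 -0.0273 -0.0799  0.0371 -0.0734  0.079   0.1661
  0.004  -0.0292 -0.0752]
[[-0.96, -0.28, -0.0], [-0.28, 0.96, 0.0], [-0.0, 0.0, -1.0]] [[0.96, 0.28, -0.0], [0.28, -0.96, 0.0], [0.0, -0.0, -1.0]]
[[-0.96, -0.27, 0.02], [-0.28, 0.96, -0.06], [0.0, -0.06, -1.0]] [[0.96, 0.27, 0.02], [0.28, -0.96, -0.06], [0.0, 0.06, -1.0]]
[[-0.96, -0.27, 0.02], [-0.28, 0.96, -0.06], [0.0, -0.06, -1.0]] [[0.96, 0.27, 0.02], [0.28, -0.96, -0.06], [-0.0, 0.06, -1.0]]
[[0.17, 0.96, 0.22], [0.98, -0.16, -0.08], [-0.04, 0.23, -0.97]] [[-0.17, -0.96, 0.22], [-0.98, 0.16, -0.08], [0.04, -0.23, -0.97]]
```

```bash
sed -i 's/.dot(np.diag(\[1,1,1\]))/@np.diag([-1.,-1,1])/' sim.py
cat > cal.py <<'E'
from sim import *
np.set_printoptions(precision=2,suppress=True)
p,_=fitp()
c1=[[1.6*k,-5.8*k,0,0] for k in (1,2,3,4,5,6,6,6)]
c3=[[2.5*k,3*k,2*k if k<8 else 15,-10.6*k] for k in range(1,9)]
c4=[[k,2.5*k,3*k,-10.6*k] for k in range(1,9)]
for w in(.1,.2,.3,.5,1.):
    q=call(p,np.array(DATA[0][0]),c1,w); print(w,*info(p,q))
    q=call(p,np.array(DATA[2][0]),c3,w); q=call(p,q,c4,w); print('  ',*info(p,q))
print('true',*info(p,np.array(DATA[1][0])),*info(p,np.array(DATA[3][0])))
E
python3 cal.py
```

```text
0.1 q [-74.2  50.3  70.8  95.   -0.   89.8] P [ 0.25 -0.87  0.24] lean 15.4 rel -0.0 tx [ 0.96  0.28 -0.  ]
   q [-45.4  10.6  70.8 126.4  46.1 180. ] P [ 0.45 -0.17  0.73] lean 50.6 rel 44.2 tx [ 0.64 -0.65  0.4 ]
0.2 q [-74.2  50.6  70.8  96.9  -0.   89.8] P [ 0.24 -0.86  0.23] lean 13.2 rel -0.0 tx [ 0.96  0.28 -0.  ]
   q [-47.9  10.6  70.8 129.8  42.8 180. ] P [ 0.42 -0.19  0.71] lean 46.5 rel 45.4 tx [ 0.63 -0.7   0.35]
0.3 q [-74.2  51.1  70.8  99.7  -0.   89.8] P [ 0.24 -0.84  0.22] lean 10.1 rel -0.0 tx [ 0.96  0.28 -0.  ]
   q [-57.3   5.7  59.7 130.5  34.4 180. ] P [ 0.35 -0.25  0.66] lean 36.6 rel 50.1 tx [ 0.53 -0.82  0.23]
0.5 q [-74.2  51.8  70.8 103.8  -0.   89.8] P [ 0.23 -0.81  0.2 ] lean 5.1 rel -0.0 tx [ 0.96  0.28 -0.  ]
   q [-87.   -4.9  39.6 130.5  20.  180. ] P [ 0.11 -0.33  0.56] lean 20.4 rel 63.6 tx [ 0.05 -1.    0.07]
1.0 q [-74.2  52.4  70.8 107.1  -0.   89.8] P [ 0.22 -0.79  0.19] lean 1.2 rel -0.0 tx [ 0.96  0.28 -0.  ]
   q [-129.6  -14.1   27.2  130.5    2.3  180. ] P [-0.16 -0.21  0.52] lean 2.5 rel 69.1 tx [-0.64 -0.77  0.01]
true q [-74.2  51.9  70.7 105.1   0.   89.8] P [ 0.23 -0.81  0.2 ] lean 3.7 rel 0.0 tx [ 0.96  0.28 -0.  ] q [-99.9  -7.8  35.  130.4  13.6 179.9] P [ 0.01 -0.32  0.54] lean 13.8 rel 68.6 tx [-0.17 -0.98  0.04]
```

```bash
nproc
cat > fast.py <<'E'
import numpy as np, math
from sim import LO,HI,V,fitp
p,_=fitp()
LOr,HIr,Vr=np.radians(LO),np.radians(HI),np.radians(V)
def rot(ax,t):
    c,s=math.cos(t),math.sin(t);x,y,z=ax;C=1-c
    return np.array([[c+x*x*C,x*y*C-z*s,x*z*C+y*s],[y*x*C+z*s,c+y*y*C,y*z*C-x*s],[z*x*C-y*s,z*y*C+x*s,c+z*z*C]])
def rv(R):
    c=max(-1,min(1,(R[0,0]+R[1,1]+R[2,2]-1)/2));t=math.acos(c)
    v=np.array([R[2,1]-R[1,2],R[0,2]-R[2,0],R[1,0]-R[0,1]])
    return v/2 if t<1e-5 else v*(t/(2*math.sin(t)+1e-12))
M=np.array([[0,0,1],[0,-1,0],[1,0,0]],float)@np.diag([-1.,-1,1])
def cross(a,b): return np.array([a[1]*b[2]-a[2]*b[1],a[2]*b[0]-a[0]*b[2],a[0]*b[1]-a[1]*b[0]])
def FKJ(r,w=None):
    a,h,L1,L2,o,La,Lb=p
    f=r[1]-r[2];t=f+r[3];c1,s1=math.cos(r[0]),math.sin(r[0]);s2,c2=math.sin(r[1]),math.cos(r[1]);sf,cf=math.sin(f),math.cos(f);st,ct=math.sin(t),math.cos(t);s5,c5=math.sin(r[4]),math.cos(r[4])
    B=np.array([[c1,-s1,0],[s1,c1,0],[0,0,1]])
    W=np.array([[ct,0,st],[0,1,0],[-st,0,ct]]);S=W@np.array([[c5,-s5,0],[s5,c5,0],[0,0,1]])
    e=np.array([a+L1*s2,0,h+L1*c2]);k=e+np.array([L2*cf+o*sf,0,-L2*sf+o*cf]);u=k+W[:,0]*La;P=u+S[:,0]*Lb
    s6,c6=math.sin(r[5]),math.cos(r[5])
    R=B@S@M@np.array([[c6,-s6,0],[s6,c6,0],[0,0,1]])
    if w is None: return B@P,R
    y=np.array([0,1.,0]);z=np.array([0,0,1.])
    A=[z,y,-y,y,S[:,2],S[:,0]];O=[np.zeros(3),np.array([a,0,h]),e,k,u,u]
    J=np.empty((6,6))
    for i in range(6): J[:3,i]=B@cross(A[i],P-O[i]);J[3:,i]=w*(B@A[i])
    return B@P,R,J
def ik(r,Pg,Rg,w,lo,hi):
    r=np.clip(r,lo,hi)
    for it in range(12):
        P,R,J=FKJ(r,w);e=np.r_[Pg-P,w*rv(Rg@R.T)]
        g=J.T@e;fr=~(((r<=lo+1e-9)&(g<0))|((r>=hi-1e-9)&(g>0)))
        d=np.zeros(6)
        for _ in range(4):
            i=np.where(fr)[0]
            Ji=J[:,i];d[:]=0;d[i]=np.linalg.solve(Ji.T@Ji+1e-5*np.eye(len(i)),Ji.T@e)
            bad=fr&(((r<=lo+1e-9)&(d<0))|((r>=hi-1e-9)&(d>0)))
            if not bad.any():break
            fr&=~bad
        n=np.clip(r+d,lo,hi)
        if np.abs(n-r).max()<1e-5: r=n;break
        r=n
    return r
ez=np.array([0,0,1.])
def call(r,rows,w=.6,trace=None):
    P0,R0=FKJ(r)
    for x,y,z,a in rows:
        Pt=P0+np.array([x,y,z])/100;Rt=rot(ez,math.radians(a))@R0
        Pc,Rc=FKJ(r);d=Pt-Pc;n=np.linalg.norm(d);v=rv(Rt@Rc.T);m=math.degrees(np.linalg.norm(v))
        Pg=Pc+d*min(1,.0625/max(n,1e-9));k=min(1,10.7/max(m,1e-9))
        Rg=Rt if k==1 else rot(v/np.linalg.norm(v),np.linalg.norm(v)*k)@Rc
        r=ik(r,Pg,Rg,w,np.maximum(LOr,r-Vr),np.minimum(HIr,r+Vr))
        if trace is not None: trace.append(r)
    return r
def lin(x): return [[x[0]*k/8,x[1]*k/8,x[2]*k/8,x[3]*k/8] for k in range(1,9)]
def info(r):
    P,R=FKJ(r);z=R[:,2];az=np.degrees(np.arctan2(P[1],P[0]))
    return 'q',np.round(np.degrees(r),1),'P',np.round(P,3),'lean %.1f rel %.1f'%(np.degrees(np.arccos(-z[2])),np.degrees(np.arctan2(z[1],z[0]))-az),'u',np.round(R[2],3)
if __name__=="__main__":
    import time
    from sim import DATA
    c1=[[1.6*k,-5.8*k,0,0] for k in (1,2,3,4,5,6,6,6)];c2=lin([-5,20,15,0])
    c3=[[2.5*k,3*k,2*k if k<8 else 15,-10.6*k] for k in range(1,9)];c4=lin([8,20,24,-84.8])
    for w in(.5,.55,.6,.65,.7):
        t=time.time();q=call(np.radians(DATA[0][0]),c1,w);print(w,*info(q))
        q=call(np.radians(DATA[2][0]),c3,w);q=call(q,c4,w);print('  ',*info(q),time.time()-t)
E
python3 fast.py
```

```text
4
0.5 q [-74.2  51.8  70.8 103.8  -0.   89.8] P [ 0.23  -0.815  0.203] lean 5.1 rel -0.0 u [-0.     0.089 -0.996]
   q [-87.   -4.9  39.6 130.5  20.  180. ] P [ 0.112 -0.332  0.564] lean 20.4 rel 63.6 u [ 0.069 -0.342 -0.937] 0.011280536651611328
0.55 q [-74.2  52.   70.8 104.6  -0.   89.8] P [ 0.228 -0.81   0.2  ] lean 4.2 rel -0.0 u [-0.     0.074 -0.997]
   q [-93.7  -6.6  36.9 130.5  16.9 180. ] P [ 0.06  -0.329  0.552] lean 17.2 rel 66.2 u [ 0.053 -0.291 -0.955] 0.010959625244140625
0.6 q [-74.2  52.1  70.8 105.2  -0.   89.8] P [ 0.227 -0.806  0.198] lean 3.5 rel -0.0 u [-0.     0.062 -0.998]
   q [-99.8  -8.1  34.8 130.5  14.2 180. ] P [ 0.013 -0.32   0.543] lean 14.4 rel 68.4 u [ 0.042 -0.245 -0.969] 0.011500835418701172
0.65 q [-74.2  52.2  70.8 105.6  -0.   89.8] P [ 0.227 -0.803  0.197] lean 3.0 rel -0.0 u [-0.     0.052 -0.999]
   q [-105.3   -9.4   33.1  130.5   11.8  180. ] P [-0.026 -0.308  0.536] lean 11.9 rel 70.2 u [ 0.034 -0.204 -0.978] 0.012245655059814453
0.7 q [-74.2  52.2  70.8 106.   -0.   89.8] P [ 0.226 -0.8    0.196] lean 2.6 rel -0.0 u [-0.     0.045 -0.999]
   q [-110.2  -10.4   31.7  130.5    9.7  180. ] P [-0.058 -0.294  0.531] lean 9.8 rel 71.6 u [ 0.028 -0.168 -0.985] 0.011623382568359375
```

```bash
cat > g1.py <<'E'
from fast import *
import sys
from scipy.optimize import differential_evolution
from multiprocessing import Pool
from workcell import bot
l=math.radians(38);ul=[np.array([s*math.sin(l),0,-math.cos(l)]) for s in(1,-1)]
def run(q0,x,tr=None):
    q=q0
    for i in range(0,len(x),4): q=call(q,lin(np.round(x[i:i+4],1)),trace=tr)
    return q
def cost(x,q0):
    tr=[];q=run(q0,x,tr);P,R=FKJ(q)
    c=1e9
    for s,u in zip((1,-1),ul):
        # wanted yaw: tool z azimuth ~ 3 deg
        d=np.degrees(np.linalg.norm(R[2]-u)); z=R[:,2]; da=abs((math.degrees(math.atan2(z[1],z[0]))-3+180)%360-180)
        c=min(c,d+.02*max(0,da-10))
    Z=[FKJ(t)[0] for t in tr]
    c+=100*sum(max(0,.3-a[2])+max(0,.22-np.hypot(a[0],a[1])) for a in Z)
    c+=20*(max(0,.35-P[0])+max(0,abs(P[1])-.2)+max(0,P[2]-.6))
    return c
def go(s):
    q0=np.radians(Q);b=[(-60,60)]*3+[(-84,84)]
    r=differential_evolution(cost,b*N,args=(q0,),maxiter=110,popsize=8,seed=s,tol=1e-6)
    return r.fun,r.x
if __name__=="__main__":
    Q=bot.get_obs()['q'];N=3
    with Pool(4) as po: res=sorted(po.map(go,range(4)),key=lambda t:t[0])
    for f,x in res[:3]:
        print(f,np.round(x,1).reshape(-1,4).tolist());print(*info(run(np.radians(Q),x)))
E
OMP_NUM_THREADS=1 timeout 400 python3 g1.py
```

```text
17.863853610097358 [[-12.9, 4.8, 44.6, -82.7], [-16.0, -1.1, 46.8, -80.2], [28.1, -8.3, 46.8, -78.9]]
q [-179.2  -14.    64.4  130.5    0.   180. ] P [-0.221 -0.003  0.748] lean 37.9 rel 0.0 u [ 0.614 -0.    -0.789]
21.05745516011629 [[40.0, 5.2, 50.1, 83.9], [5.3, 10.9, 59.0, -77.6], [30.5, 6.1, 53.0, 84.0]]
q [-44.6   2.7  54.4 130.5  21.7 148.9] P [ 0.35  -0.201  0.614] lean 24.3 rel 49.5 u [ 0.352 -0.212 -0.912]
21.10959848604707 [[38.8, 5.4, 42.1, 84.0], [6.5, 7.9, 57.7, -79.2], [25.6, 7.6, 43.0, 83.9]]
q [-45.6   1.7  53.  130.5  22.2 147.9] P [ 0.343 -0.2    0.613] lean 24.6 rel 50.1 u [ 0.356 -0.216 -0.909]
```

```bash
python3 - <<'E'
s=open('g1.py').read()
s=s.replace("zip((1,-1),ul)","zip((-1,),ul[1:])").replace("N=3","N=5").replace("maxiter=110,popsize=8","maxiter=130,popsize=6")
s=s.replace("c+=20*(max(0,.35-P[0])+max(0,abs(P[1])-.2)+max(0,P[2]-.6))","c+=5*(max(0,.3-P[0])+max(0,abs(P[1])-.3))+.01*max(0,abs(np.degrees(q[5]))-60)")
open('g1.py','w').write(s)
E
OMP_NUM_THREADS=1 timeout 500 python3 g1.py
```

```text
26.92351988094149 [[-29.2, 34.7, -4.2, 83.2], [-19.4, 2.6, 43.4, 52.8], [-1.5, 31.1, 49.4, -83.8], [10.0, 9.3, 40.4, -3.8], [51.8, 56.7, 54.1, -13.8]]
q [-179.2  -23.1   18.3  130.5  -18.8   59.1] P [-0.208  0.086  0.51 ] lean 18.8 rel -64.0 u [-0.284 -0.152 -0.947]
27.133991855233948 [[-48.6, 45.3, 15.9, 81.3], [-17.4, 13.8, 26.0, 42.6], [-16.3, -13.6, 48.8, 7.2], [5.7, 33.0, 56.7, -83.6], [40.9, 44.7, 26.0, -83.1]]
q [-179.2  -15.7   11.9  130.5  -10.3  120. ] P [-0.239  0.046  0.43 ] lean 16.5 rel -129.5 u [-0.263 -0.108 -0.959]
28.020786526835106 [[-48.1, -2.0, 27.7, 83.9], [21.9, -15.9, 43.1, 71.3], [43.4, 3.4, 49.2, 33.6], [30.1, 24.5, 53.8, 33.6], [15.1, 35.1, 48.0, 46.2]]
q [-16.3  -4.9  46.5 130.5  -5.   -1.1] P [ 0.317 -0.118  0.594] lean 12.0 rel -20.9 u [-0.187 -0.09  -0.978]
```

```bash
cat > t1.py <<'E'
from fast import *
for dr,dz in((0,40),(20,40),(40,40),(-20,40),(-40,40),(50,20)):
    q=np.radians([0,0,30,120,0,0.]);s=[]
    for k in range(6):
        q=call(q,lin([dr,0,dz,0]) if k!=3 else lin([dr,0,dz,0]));P,R=FKJ(q);s.append('%.1f@%.2f,%.2f'%(math.degrees(math.asin(-R[2,0])),P[0],P[2]))
    print(dr,dz,s,np.round(np.degrees(q)))
E
python3 t1.py
```

```text
0 40 ['3.7@0.41,0.55', '7.4@0.40,0.57', '11.1@0.39,0.60', '14.8@0.38,0.62', '18.4@0.38,0.64', '22.0@0.37,0.67'] [  0.   1.  64. 131.   0.   0.]
20 40 ['3.6@0.51,0.53', '7.0@0.54,0.54', '9.6@0.53,0.56', '12.3@0.53,0.57', '15.0@0.53,0.58', '17.9@0.54,0.59'] [  0.  18.  71. 125.   0.   0.]
40 40 ['2.8@0.57,0.49', '5.6@0.61,0.48', '8.6@0.65,0.47', '11.8@0.68,0.46', '15.2@0.71,0.46', '18.7@0.75,0.46'] [  0.  33.  71. 109.   0.   0.]
-20 40 ['3.6@0.31,0.54', '7.1@0.25,0.55', '10.7@0.22,0.56', '14.2@0.20,0.58', '17.8@0.19,0.60', '21.4@0.18,0.62'] [  0. -27.  35. 131.   0.   0.]
-40 40 ['3.3@0.23,0.52', '6.4@0.15,0.50', '9.3@0.11,0.49', '12.3@0.09,0.49', '15.3@0.08,0.50', '18.3@0.07,0.52'] [  0. -46.  13. 131.   0.   0.]
50 20 ['2.8@0.64,0.43', '6.0@0.74,0.36', '9.6@0.81,0.31', '13.4@0.87,0.27', '17.4@0.92,0.24', '21.5@0.97,0.22'] [ 0. 53. 71. 87.  0.  0.]
```

```bash
cat > t2.py <<'E'
from fast import *
for q2 in(40,30,20):
  for ang in(100,120,140,160,180,200):
    q=np.radians([0,q2,70.7,90-q2+70.7,0,0.]);q[3]=min(q[3],HIr[3]);s=[]
    for k in range(4):
        q=call(q,lin([50*math.cos(math.radians(ang)),0,50*math.sin(math.radians(ang)),0]));P,R=FKJ(q);s.append('%.1f@%.2f,%.2f'%(math.degrees(math.asin(-R[2,0])),P[0],P[2]))
    print(q2,ang,s,np.round(np.degrees(q)))
E
python3 t2.py
```

```text
40 100 ['3.4@0.54,0.51', '7.0@0.44,0.56', '10.7@0.38,0.59', '14.4@0.34,0.62'] [  0.  -4.  51. 131.   0.   0.]
40 120 ['3.4@0.46,0.54', '7.0@0.32,0.57', '10.6@0.25,0.57', '14.1@0.20,0.58'] [  0. -24.  31. 131.   0.   0.]
40 140 ['3.2@0.36,0.54', '6.5@0.20,0.53', '9.5@0.12,0.50', '12.4@0.08,0.49'] [  0. -43.  10. 131.   0.   0.]
40 160 ['1.0@0.24,0.51', '3.5@0.09,0.43', '4.9@0.06,0.41', '6.0@0.06,0.42'] [  0. -49.  -2. 131.   0.   0.]
40 180 ['0.0@0.24,0.36', '-0.8@0.06,0.38', '-1.3@0.05,0.37', '-1.9@0.05,0.37'] [  0. -49. -10. 131.   0.   0.]
40 200 ['0.0@0.31,0.22', '-3.9@0.16,0.14', '-7.8@0.15,0.08', '-11.8@0.12,-0.04'] [  0. -49. -59.  91.   0.   0.]
30 100 ['3.8@0.46,0.54', '7.5@0.39,0.57', '11.2@0.35,0.60', '14.9@0.33,0.62'] [  0.  -6.  49. 131.   0.   0.]
30 120 ['3.8@0.39,0.55', '7.3@0.28,0.56', '10.9@0.22,0.57', '14.4@0.19,0.58'] [  0. -25.  29. 131.   0.   0.]
30 140 ['3.6@0.31,0.54', '6.8@0.18,0.52', '9.8@0.11,0.49', '12.6@0.08,0.48'] [  0. -45.   9. 131.   0.   0.]
30 160 ['3.1@0.21,0.51', '5.6@0.08,0.44', '7.0@0.06,0.43', '8.3@0.06,0.44'] [  0. -49.   0. 131.   0.   0.]
30
[... 184 characters left out ...]
 [  0. -49. -15. 131.   0.   0.]
20 100 ['13.8@0.42,0.61', '17.4@0.37,0.64', '21.1@0.33,0.66', '24.7@0.31,0.68'] [  0.  -7.  59. 131.   0.   0.]
20 120 ['13.8@0.35,0.61', '17.5@0.26,0.62', '21.1@0.21,0.63', '24.8@0.17,0.64'] [  0. -26.  40. 131.   0.   0.]
20 140 ['13.7@0.28,0.60', '17.1@0.16,0.58', '20.4@0.10,0.56', '23.7@0.06,0.55'] [  0. -45.  19. 131.   0.   0.]
20 160 ['13.4@0.19,0.57', '16.3@0.07,0.50', '18.2@0.05,0.50', '20.2@0.05,0.51'] [  0. -49.  12. 131.   0.   0.]
20 180 ['12.7@0.10,0.51', '13.4@0.06,0.47', '13.8@0.06,0.47', '14.2@0.06,0.47'] [  0. -49.   6. 131.   0.   0.]
20 200 ['9.6@0.09,0.42', '8.1@0.06,0.43', '6.9@0.06,0.43', '5.6@0.06,0.42'] [  0. -49.  -2. 131.   0.   0.]
```

```bash
cat > t3.py <<'E'
from fast import *
from workcell import bot
from multiprocessing import Pool
q0=np.radians(bot.get_obs()['q'])
T=[np.array([s*math.sin(l),0,-math.cos(l)]) for s in(1,-1) for l in np.radians([33,37,41])]
def one(a):
    q,x=a
    tr=[];r=call(q,lin(x),trace=tr)
    if min(FKJ(t)[0][2] for t in tr)<.25: return 9,r,x
    P,R=FKJ(r)
    return min(np.degrees(np.arccos(np.clip(R[2]@u,-1,1))) for u in T),r,x
def beam(po,q0,n,W=12,S=150,rng=np.random.default_rng(0)):
    B=[(0,q0,[])]
    for k in range(n):
        jobs=[];par=[]
        for b in B:
            for _ in range(S):
                d=rng.normal(size=3);d*=rng.choice([10,30,50])/np.linalg.norm(d)
                jobs.append((b[1],np.round(np.r_[d,rng.choice([-84,-42,0,42,84])],0)));par.append(b)
        res=po.map(one,jobs,chunksize=50)
        C=sorted([(r[0],r[1],b[2]+[r[2].tolist()]) for r,b in zip(res,par) if r[0]!=9],key=lambda t:t[0])
        # diversify
        B=[]
        for c in C:
            if all(np.linalg.norm(c[1]-b[1])>.3 for b in B):B.append(c)
            if len(B)==W:break
        print(k,[round(b[0],1) for b in B[:5]],B[0][2][-1],*info(B[0][1]),flush=True)
    return B
if __name__=="__main__":
    with Pool(4) as po:
        B=beam(po,q0,6)
    for b in B[:2]:print(b[0],b[2])
E
OMP_NUM_THREADS=1 timeout 300 python3 t3.py
```

```text
0 [np.float64(27.1), np.float64(27.3), np.float64(28.6), np.float64(29.1), np.float64(29.1)] [10.0, -8.0, 48.0, 84.0] q [-77.4   1.7  40.  130.5  10.3 126.6] P [ 0.131 -0.362  0.513] lean 10.5 rel 94.6 u [ 0.12  -0.137 -0.983]
1 [np.float64(13.0), np.float64(18.9), np.float64(20.1), np.float64(20.7), np.float64(20.8)] [-4.0, 36.0, 34.0, -84.0] q [-179.2  -29.4   31.3  130.5    1.9  180. ] P [-0.159 -0.011  0.6  ] lean 20.2 rel 2.2 u [ 0.344 -0.031 -0.938]
2 [np.float64(0.6), np.float64(0.7), np.float64(1.7), np.float64(1.8), np.float64(5.0)] [-39.0, 1.0, 31.0, -84.0] q [-179.2   14.    70.8  113.9   -0.7  180. ] P [-0.581 -0.005  0.666] lean 32.9 rel 359.0 u [ 0.543  0.01  -0.84 ]
3 [np.float64(0.1), np.float64(0.2), np.float64(0.2), np.float64(0.3), np.float64(0.3)] [3.0, -5.0, 8.0, 84.0] q [-98.  -39.6  34.  130.5   1.6 177.6] P [-0.002 -0.07   0.637] lean 33.1 rel -3.4 u [ 0.547 -0.    -0.837]
4 [np.float64(0.1), np.float64(0.1), np.float64(0.1), np.float64(0.1), np.float64(0.1)] [-13.0, -7.0, -26.0, 0.0] q [-176.5  -36.5   -5.5   88.    -0.   180. ] P [-0.4   -0.024  0.441] lean 33.1 rel -0.0 u [ 0.546  0.    -0.838]
5 [np.float64(0.1), np.float64(0.1), np.float64(0.1), np.float64(0.1), np.float64(0.1)] [-7.0, -26.0, 12.0, 42.0] q [-154.1   -8.    29.1   95.6   10.5  163.4] P [-0.47  -0.284  0.561] lean 33.1 rel 14.3 u [ 0.546  0.    -0.838]
0.07094393652337758 [[26.0, 32.0, 28.0, -84.0], [-40.0, -5.0, 30.0, -84.0], [21.0, -9.0, 45.0, -84.0], [2.0, 9.0, -3.0, 0.0], [-13.0, -7.0, -26.0, 0.0], [-7.0, -26.0, 12.0, 42.0]]
0.07094393659016332 [[26.0, 32.0, 28.0, -84.0], [-40.0, -5.0, 30.0, -84.0], [21.0, -9.0, 45.0, -84.0], [2.0, 9.0, -3.0, 0.0], [-13.0, -7.0, -26.0, 0.0], [27.0, -41.0, 11.0, 84.0]]
```

```bash
cat > t4.py <<'E'
from fast import *
from workcell import bot
from scipy.optimize import minimize
q0=np.radians(bot.get_obs()['q'])
x0=np.array([26,32,28,-84,-40,-5,30,-84,21,-9,45,-84.])
def run(x,tr=None):
    q=q0
    for i in(0,4,8): q=call(q,lin(np.clip(x[i:i+4],[-50,-50,-50,-84.8],[50,50,50,84.8])),trace=tr)
    return q
l=math.radians(37);U=np.array([math.sin(l),0,-math.cos(l)])
def cost(x):
    q=run(x);P,R=FKJ(q);return np.degrees(np.linalg.norm(R[2]-U))+3*max(0,.12-np.hypot(P[0],P[1]))
print(cost(x0),*info(run(x0)))
r=minimize(cost,x0,method='Nelder-Mead',options=dict(maxfev=2500,initial_simplex=np.vstack([x0]+[x0+np.eye(12)[i]*8 for i in range(12)])))
x=np.round(r.x,0);print(r.fun,x.tolist(),cost(x));tr=[];run(x,tr)
for t in tr[3::4]:print(*info(t))
E
OMP_NUM_THREADS=2 timeout 200 python3 t4.py
```

```text
4.2790354561393915 q [-179.2   -6.7   66.9  130.5    2.1  180. ] P [-0.288 -0.014  0.731] lean 33.1 rel 1.8 u [ 0.546 -0.031 -0.837]
2.139955905766958e-06 [24.0, 18.0, 33.0, -88.0, -33.0, -4.0, 36.0, -88.0, 26.0, -5.0, 48.0, -86.0] 0.13024980809786513
q [-131.4  -24.1   22.9  130.5   19.   180. ] P [-0.065 -0.21   0.544] lean 20.1 rel 47.7 u [ 0.113 -0.324 -0.939]
q [-166.2  -37.6   12.3  130.5   20.1  180. ] P [-0.089 -0.12   0.514] lean 22.1 rel 26.4 u [ 0.163 -0.339 -0.926]
q [-179.2  -16.6   37.4  130.5   19.4  180. ] P [-0.247 -0.096  0.609] lean 23.5 rel 36.2 u [ 0.233 -0.323 -0.917]
q [-179.2   -1.1   59.3  130.5   16.6  180. ] P [-0.353 -0.084  0.663] lean 25.6 rel 28.6 u [ 0.34  -0.268 -0.901]
q [-179.2   -8.6   60.   130.5    9.1  180. ] P [-0.285 -0.048  0.702] lean 29.5 rel 10.0 u [ 0.472 -0.139 -0.871]
q [-179.2  -12.1   65.3  130.5    0.2  180. ] P [-0.237 -0.004  0.746] lean 37.0 rel 0.1 u [ 0.601 -0.002 -0.799]
```

```bash
python3 -m inch '[[3,2.25,4.1,-10.6],[6,4.5,8.2,-21.2],[9,6.75,12.4,-31.8],[12,9,16.5,-42.4],[15,11.25,20.6,-53],[18,13.5,24.8,-63.6],[21,15.75,28.9,-74.2],[24,18,33,-84.8]]' >/dev/null
python3 -m inch '[[-4.1,-0.5,4.5,-10.6],[-8.2,-1,9,-21.2],[-12.4,-1.5,13.5,-31.8],[-16.5,-2,18,-42.4],[-20.6,-2.5,22.5,-53],[-24.8,-3,27,-63.6],[-28.9,-3.5,31.5,-74.2],[-33,-4,36,-84.8]]' >/dev/null
python3 st.py
```

```text
q [-179.11   -0.89   59.54  130.45   15.92  179.94] pos [-0.3571 -0.0816  0.6632] rpy [-164.1   -20.   -179.05] 
r 0.3663 az -167.13 lean 25.35 leanaz-az 27.9 toolx [-0.94  -0.016  0.342] tooly [-0.11   0.96  -0.257] t 7.15 gf 0.0
```

```bash
python3 -m inch '[[3.25,-0.6,6,-10.6],[6.5,-1.25,12,-21.2],[9.75,-1.9,18,-31.8],[13,-2.5,24,-42.4],[16.25,-3.1,30,-53],[19.5,-3.75,36,-63.6],[22.75,-4.4,42,-74.2],[26,-5,48,-84.8]]' >/dev/null
python3 st.py
python3 - <<'E'
from fast import *
from workcell import bot
q0=np.radians(bot.get_obs()['q']);print(*info(q0))
P,R=FKJ(q0);th=math.degrees(math.atan2(P[1],P[0]))
E
```

```text
q [-179.1   -12.32   65.48  130.46   -1.03  179.94] pos [-0.2402  0.0012  0.7502] rpy [ 178.92  -37.34 -179.03] 
r 0.2403 az 179.71 lean 37.36 leanaz-az -0.5 toolx [-0.795 -0.013  0.607] tooly [-0.006  1.     0.015] t 8.15 gf 0.0
q [-179.1  -12.3   65.5  130.5   -1.   179.9] P [-0.235  0.001  0.748] lean 37.4 rel -0.5 u [ 0.607  0.015 -0.795]
```

Run:
```python
from h import *
np.set_printoptions(precision=4,suppress=True)
acc={}
for k in range(3):
    cs=bot.camera("side");ct=bot.camera("top")
    for n,z,g in [("frame",0,(.628,.113)),("beadbin_grip",.066,(.633,.03)),("tilebin_grip",.066,(.63,.195)),("corkbin_grip",.066,(.63,.113)),("riser_edge",.22,(.633,.115)),("tray",0,(.515,-.26)),("glue",0,(.68,-.17)),("driver",0,(.415,.06))]:
        for nm,c in(("s",cs),("t",ct)):
            for d in bot.landmark_of(n,c):
                X=at_z(c,d["point"],z)[:2]
                if np.hypot(*(X-g))<.04: acc.setdefault((n,nm),[]).append(X);break
for k,v in acc.items(): print(k,len(v),np.mean(v,0),np.std(v,0))
save(ct,"top1.png")
# handle/frame from edges in the top picture: wood colour mask -> rectangle on z=.035
hsv=cv2.cvtColor(ct["img"],cv2.COLOR_RGB2HSV)
m=cv2.inRange(hsv,(8,70,110),(22,200,255));roi=np.zeros_like(m);roi[128:192,183:278]=m[128:192,183:278]
c=max(cv2.findContours(roi,cv2.RETR_EXTERNAL,cv2.CHAIN_APPROX_NONE)[0],key=cv2.contourArea)
b=cv2.boxPoints(cv2.minAreaRect(c));P=np.array([at_z(ct,q,.035)[:2] for q in b]);print(b,P,P.mean(0),np.linalg.norm(P[0]-P[1]),np.linalg.norm(P[1]-P[2]))
tr=cv2.inRange(ct["img"],(0,0,0),(45,45,45));roi=np.zeros_like(tr);roi[150:240,305:400]=tr[150:240,305:400]
c=max(cv2.findContours(roi,cv2.RETR_EXTERNAL,cv2.CHAIN_APPROX_NONE)[0],key=cv2.contourArea)
b=cv2.boxPoints(cv2.minAreaRect(c));P=np.array([at_z(ct,q,.04)[:2] for q in b]);print('tray',P,P.mean(0),np.linalg.norm(P[0]-P[1]),np.linalg.norm(P[1]-P[2]))
cv2.imwrite("pics/crop2.png",cv2.resize(ct["img"][110:250,180:400],(792,504),interpolation=cv2.INTER_CUBIC)[:,:,::-1])
```

```text
('frame', 's') 3 [0.6287 0.1066] [0.0048 0.0025]
('frame', 't') 3 [0.6289 0.1079] [0.0017 0.0028]
('beadbin_grip', 's') 3 [0.628  0.0257] [0.0029 0.0016]
('beadbin_grip', 't') 3 [0.6399 0.0316] [0.0017 0.0034]
('tilebin_grip', 's') 3 [0.6256 0.2013] [0.0065 0.0074]
('tilebin_grip', 't') 3 [0.6307 0.1935] [0.0033 0.004 ]
('corkbin_grip', 's') 3 [0.6311 0.1126] [0.0049 0.0039]
('corkbin_grip', 't') 3 [0.6283 0.0999] [0.0077 0.0022]
('riser_edge', 's') 3 [0.6337 0.1161] [0.001  0.0083]
('riser_edge', 't') 3 [0.6332 0.1102] [0.0026 0.0019]
('tray', 's') 3 [ 0.5148 -0.261 ] [0.0058 0.0038]
('tray', 't') 3 [ 0.5125 -0.2637] [0.0036 0.0024]
('glue', 's') 3 [ 0.6883 -0.1788] [0.0034 0.0056]
('glue', 't') 3 [ 0.6858 -0.1947] [0.0024 0.0011]
('driver', 's') 3 [0.4213 0.0652] [0.0038 0.0035]
('driver', 't') 3 [0.4144 0.0502] [0.0058 0.0012]
[[190. 141.]
 [277. 141.]
 [277. 191.]
 [190. 191.]] [[ 0.6933  0.2373]
 [ 0.6854 -0.0385]
 [ 0.5253 -0.034 ]
 [ 0.5321  0.2358]] [0.609  0.1001] 0.27593291359057837 0.16008371005267663
tray [[ 0.4704 -0.361 ]
 [ 0.4718 -0.3626]
 [ 0.4687 -0.3653]
 [ 0.4672 -0.3637]] [ 0.4695 -0.3631] 0.0021840863713216453 0.004142334011786283
```

View pics/crop2.png

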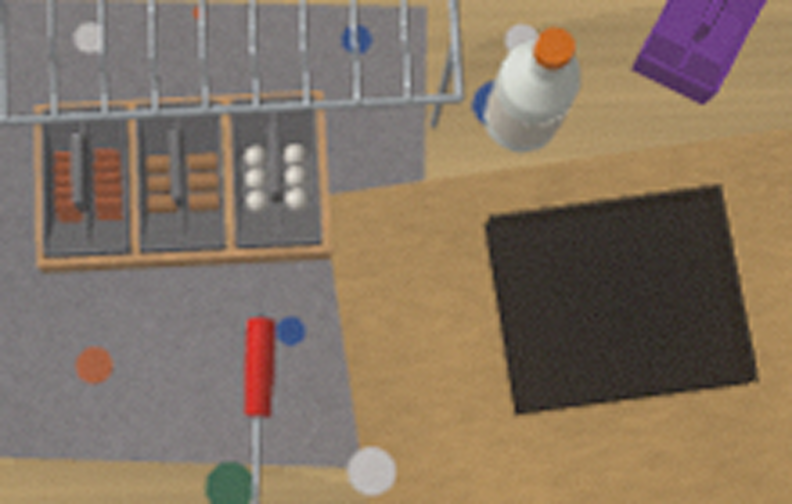

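The crop shows the organiser corners at about (38,105), (322,95), (330,255) and (40,268). The bead handle's front end is at (278,202). The tray corners are (488,217), (720,186), (757,380) and (517,413).

Run:
```python
from h import *
np.set_printoptions(precision=4,suppress=True)
c=bot.camera("top")
f=lambda u,z:at_z(c,(180+(u[0]+.5)/3.6-.5,110+(u[1]+.5)/3.6-.5),z)[:2]
F=np.array([f(u,.035) for u in((38,106),(322,95),(329,253),(41,266))]);print(F,F.mean(0),[np.linalg.norm(F[i]-F[(i+1)%4]) for i in range(4)],np.degrees([np.arctan2(-(F[1]-F[0])[0],(F[0]-F[1])[1]*1),np.arctan2((F[3]-F[2])[0],-(F[3]-F[2])[1]),]))
print('handles front', [f(u,.083) for u in((278,202),(180,208),(83,215))],'rear',f((275,117),.083))
T=np.array([f(u,.04) for u in((488,217),(720,186),(757,380),(517,413))]);print('tray',T,T.mean(0),[np.linalg.norm(T[i]-T[(i+1)%4]) for i in range(4)])
d=T[0]-T[1];e=T[3]-T[2];print('tray yaw',np.degrees([np.arctan2(-v[0],v[1]) for v in(d,e)]))
print('wire',f((0,121),.22),f((440,99),.22))
```

```text
[[ 0.6996  0.2367]
 [ 0.7024 -0.014 ]
 [ 0.5607 -0.0165]
 [ 0.5556  0.2328]] [0.6296 0.1098] [np.float64(0.2507232498739857), np.float64(0.14172819220412092), np.float64(0.24939128882616746), np.float64(0.14399370965768082)] [  -0.6471 -178.8358]
handles front [array([0.5954, 0.0253]), array([0.5924, 0.1072]), array([0.5886, 0.1884])] rear [0.6688 0.0264]
tray [[ 0.5877 -0.1536]
 [ 0.6094 -0.352 ]
 [ 0.4423 -0.3704]
 [ 0.419  -0.1702]] [ 0.5146 -0.2616] [np.float64(0.19962747868847464), np.float64(0.16814580712358318), np.float64(0.2015929098237998), np.float64(0.16951060596717724)]
tray yaw [6.2561 6.641 ]
wire [0.6295 0.2273] [ 0.637  -0.0995]
```

```bash
cat > plan.py <<'E'
from fast import *
import json
def goto(q,W):
    """W: list of absolute (x,y,z,turn-from-now) 24 rows -> calls, rounded; returns q"""
    out=[]
    for i in range(0,len(W),8):
        P0,_=FKJ(q);t0=0 if i==0 else W[i-1][3]
        rows=[[round(float(100*(w[0]-P0[0])),1),round(float(100*(w[1]-P0[1])),1),round(float(100*(w[2]-P0[2])),1),round(float(w[3]-t0),1)] for w in W[i:i+8]]
        q=call(q,rows);out.append(rows);print(json.dumps(rows));print(*info(q))
    return q
E
cat > t5.py <<'E'
from plan import *
from workcell import bot
q=np.radians(bot.get_obs()['q'])
W=[];n=24
for k in range(1,n+1):
    s=k/n;a=math.radians(-180.3+182.6*s);r=.24+(.565-.24)*min(1,s*1.1);z=.75+(.17-.75)*max(0,(s-.15)/.85)
    lead=8*min(1,s*3)*min(1,(1-s)*4)
    W.append((r*math.cos(a),r*math.sin(a),z,182.4*s+lead))
q=goto(q,W);P,R=FKJ(q);print(np.round(R,3))
E
python3 t5.py
```

```text
[[-1.6, -3.3, 0.3, 8.6], [-2.4, -7.0, 0.3, 17.2], [-2.6, -11.0, 0.3, 25.8], [-2.3, -15.1, -0.9, 34.4], [-1.2, -19.3, -3.7, 43.0], [0.5, -23.5, -6.6, 51.6], [2.9, -27.5, -9.4, 60.2], [6.0, -31.3, -12.3, 68.8]]
q [-126.1  -26.1   24.9  104.7    8.6  167.3] P [-0.176 -0.312  0.624] lean 37.2 rel 7.7 u [ 0.604  0.013 -0.797]
[[3.7, -3.5, -2.8, 7.6], [8.1, -6.5, -5.6, 15.2], [13.0, -8.9, -8.5, 22.8], [18.4, -10.6, -11.3, 30.4], [24.1, -11.6, -14.2, 38.0], [30.2, -11.8, -17.0, 45.6], [36.4, -11.2, -19.9, 53.2], [42.6, -9.6, -22.7, 60.8]]
q [-66.1 -33.9 -10.9  76.8   9.1 166.6] P [ 0.231 -0.413  0.406] lean 37.2 rel 9.8 u [ 0.604  0.013 -0.797]
[[8.0, 3.0, -3.7, 7.6], [13.9, 6.4, -6.5, 15.2], [19.4, 10.7, -9.4, 21.5], [24.3, 15.9, -12.2, 27.7], [28.7, 21.9, -15.1, 34.0], [32.0, 28.6, -17.9, 40.3], [33.2, 36.0, -20.8, 46.5], [33.4, 43.5, -23.6, 52.8]]
q [-15.1 -31.1 -31.1  54.1  10.2 165.1] P [ 0.535 -0.094  0.217] lean 37.2 rel 11.8 u [ 0.604  0.013 -0.797]
[[ 0.795  0.049  0.604]
 [ 0.047 -0.999  0.019]
 [ 0.604  0.013 -0.797]]
```

```bash
python3 -m inch '[[-1.6,-3.3,0.3,8.6],[-2.4,-7,0.3,17.2],[-2.6,-11,0.3,25.8],[-2.3,-15.1,-0.9,34.4],[-1.2,-19.3,-3.7,43],[0.5,-23.5,-6.6,51.6],[2.9,-27.5,-9.4,60.2],[6,-31.3,-12.3,68.8]]' >/dev/null
python3 -m inch '[[3.7,-3.5,-2.8,7.6],[8.1,-6.5,-5.6,15.2],[13,-8.9,-8.5,22.8],[18.4,-10.6,-11.3,30.4],[24.1,-11.6,-14.2,38],[30.2,-11.8,-17,45.6],[36.4,-11.2,-19.9,53.2],[42.6,-9.6,-22.7,60.8]]' 3.6 >/dev/null
python3 st.py
cat > t6.py <<'E'
from plan import *
from workcell import bot
q=np.radians(bot.get_obs()['q']);P,R=FKJ(q)
a0=math.atan2(P[1],P[0]);r0=np.hypot(P[0],P[1]);z0=P[2]
ya=math.degrees(math.atan2(R[1,2],R[0,2]));T=1.8-ya;af=math.radians(2.7)
print('lean az',ya,'turn',T)
W=[];n=16
for k in range(1,n+1):
    s=min(1,k/14);a=a0+(af-a0)*s;r=r0+(.565-r0)*s;z=max(.157,z0+(.157-z0)*s)
    W.append((r*math.cos(a),r*math.sin(a),z,T*s))
q=goto(q,W);P,R=FKJ(q);print(np.round(R,3))
E
python3 t6.py
```

```text
q [-66.65 -34.71 -11.4   77.23   9.55 165.96] pos [ 0.228  -0.4122  0.4064] rpy [179.08 -37.14 -49.19] 
r 0.4711 az -61.05 lean 37.15 leanaz-az 10.3 toolx [ 0.521 -0.603  0.604] tooly [-0.763 -0.646  0.013] t 12.9 gf 0.0
lean az -50.71377276702248 turn 52.51377276702248
[[3.6, 1.3, -1.8, 3.8], [7.0, 3.0, -3.5, 7.5], [10.4, 4.9, -5.3, 11.3], [13.7, 7.2, -7.1, 15.0], [16.8, 9.7, -8.8, 18.8], [19.7, 12.5, -10.6, 22.5], [22.4, 15.6, -12.4, 26.3], [24.9, 19.0, -14.2, 30.0]]
q [-26.4 -34.4 -28.   59.4   3.5 174.2] P [ 0.475 -0.218  0.263] lean 37.2 rel 3.9 u [ 0.604  0.013 -0.797]
[[2.3, 3.6, -1.7, 3.8], [4.2, 7.4, -3.5, 7.5], [5.9, 11.4, -5.3, 11.3], [7.2, 15.6, -7.0, 15.0], [8.3, 20.0, -8.8, 18.8], [8.9, 24.4, -10.6, 22.5], [8.9, 24.4, -10.6, 22.5], [8.9, 24.4, -10.6, 22.5]]
q [  3.1 -29.  -36.7  45.2  -0.8 179.8] P [0.564 0.026 0.157] lean 37.2 rel -0.9 u [ 0.604  0.013 -0.797]
[[ 0.796  0.048  0.604]
 [ 0.046 -0.999  0.019]
 [ 0.604  0.013 -0.797]]
```

```bash
python3 -m inch '[[3.6,1.3,-1.8,3.8],[7,3,-3.5,7.5],[10.4,4.9,-5.3,11.3],[13.7,7.2,-7.1,15],[16.8,9.7,-8.8,18.8],[19.7,12.5,-10.6,22.5],[22.4,15.6,-12.4,26.3],[24.9,19,-14.2,30]]' >/dev/null
python3 -m inch '[[2.3,3.6,-1.7,3.8],[4.2,7.4,-3.5,7.5],[5.9,11.4,-5.3,11.3],[7.2,15.6,-7,15],[8.3,20,-8.8,18.8],[8.9,24.4,-10.6,22],[8.9,24.4,-10.6,22],[8.9,24.4,-10.6,22]]' 3.6
python3 st.py
python3 - <<'E'
from h import *
c=bot.camera("side");cv2.imwrite("pics/s1.png",cv2.resize(c["img"][150:290,140:340],(800,560),interpolation=cv2.INTER_CUBIC)[:,:,::-1])
E
```

```text
time: 14.9
ee_pos: [0.5641, 0.0206, 0.16]
tcp_rot: [179.1, -37.2, 2.6]
wrist_force: [-0.1, -0.9, 0.5]
opening: 0.0356
grasp_force: 0.0
q [  2.53 -29.89 -37.03  45.69  -0.9  179.94] pos [0.5641 0.0206 0.16  ] rpy [179.05 -37.18   2.6 ] 
r 0.5645 az 2.09 lean 37.19 leanaz-az -1.1 toolx [0.796 0.036 0.604] tooly [ 0.035 -0.999  0.013] t 14.9 gf 0.0
```

View pics/s1.png

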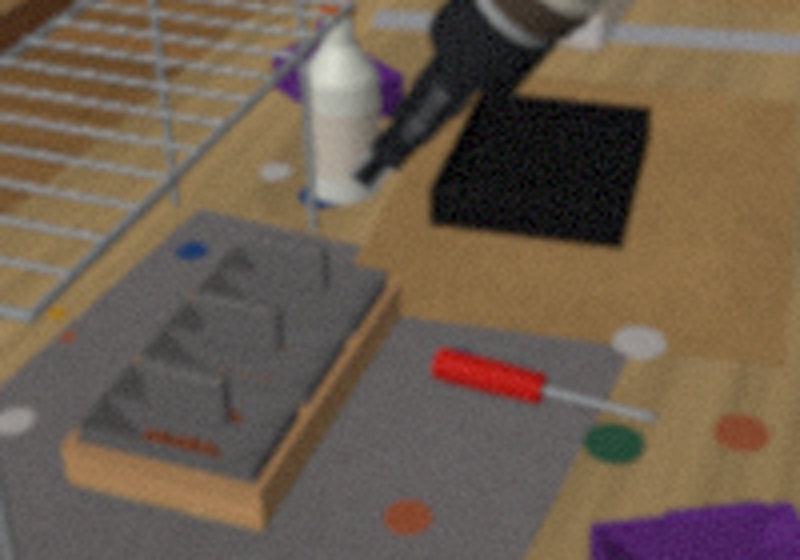

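The hand now leans back in front of the bins, with fingertips at about (365,180) in the crop, and the bead bin's fin at (315,265) is free. Now I'll go in along the tool axis, then close.

```bash
python3 -m inch '[[1.5,0.5,-2,0],[3,0.6,-4,0],[4.5,0.6,-6,0],[6,0.6,-8,0],[7.4,0.6,-9.8,0],[7.4,0.6,-9.8,0],[7.4,0.6,-9.8,0],[7.4,0.6,-9.8,0]]' 3.6
python3 -m inch '[[0,0,0,0],[0,0,0,0],[0,0,0,0],[0,0,0,0],[0,0,0,0],[0,0,0,0],[0,0,0,0],[0,0,0,0]]' 0 60
python3 st.py
```

```text
time: 15.95
ee_pos: [0.6385, 0.0252, 0.0635]
tcp_rot: [179.0, -37.3, 2.7]
wrist_force: [-0.3, 0.3, -1.2]
opening: 0.0364
grasp_force: 0.0
time: 16.95
ee_pos: [0.6383, 0.0276, 0.0628]
tcp_rot: [179.2, -37.3, 2.8]
wrist_force: [-3.1, 9.4, 2.8]
opening: 0.009
grasp_force: 58.4
q [  2.79 -14.95 -37.75  29.94  -0.74 179.98] pos [0.6383 0.0276 0.0628] rpy [179.25 -37.26   2.82] 
r 0.6389 az 2.48 lean 37.26 leanaz-az -0.9 toolx [0.795 0.039 0.605] tooly [ 0.041 -0.999  0.01 ] t 16.95 gf 58.4
```

```bash
python3 -m inch '[[0,0.2,0.3,0],[0,0.2,0.8,0],[0,0.2,1.5,0],[0,0.2,2.3,0],[0,0.2,3.2,0],[0,0.2,4.2,0],[0,0.2,5.2,0],[0,0.2,6,0]]'
python3 -m inch '[[-0.5,0,0.2,0],[-1.5,0,0.5,0],[-3,0,1,0],[-5,0,1.5,0],[-7,0,2,0],[-9,0,2.5,0],[-11,0,3,0],[-13,0,3,0]]'
python3 st.py
python3 - <<'E'
from h import *
c=bot.camera("top");d=bot.camera("side")
a=cv2.resize(c["img"][130:250,190:330],(400,343),interpolation=cv2.INTER_CUBIC);b=cv2.resize(d["img"][140:290,150:325],(400,343),interpolation=cv2.INTER_CUBIC)
cv2.imwrite("pics/l1.png",np.hstack([a,b])[:,:,::-1])
E
```

```text
time: 17.95
ee_pos: [0.6385, 0.0264, 0.1232]
tcp_rot: [179.0, -37.2, 2.9]
wrist_force: [1.0, 0.1, -2.1]
opening: 0.0091
grasp_force: 58.4
time: 18.95
ee_pos: [0.5073, 0.023, 0.152]
tcp_rot: [179.0, -37.2, 3.2]
wrist_force: [0.6, 0.5, -1.8]
opening: 0.0095
grasp_force: 58.5
q [  3.15 -39.45 -43.09  49.16  -1.02 179.96] pos [0.5073 0.023  0.152 ] rpy [178.96 -37.2    3.19] 
r 0.5078 az 2.59 lean 37.22 leanaz-az -1.1 toolx [0.795 0.044 0.605] tooly [ 0.045 -0.999  0.015] t 18.95 gf 58.5
```

View pics/l1.png

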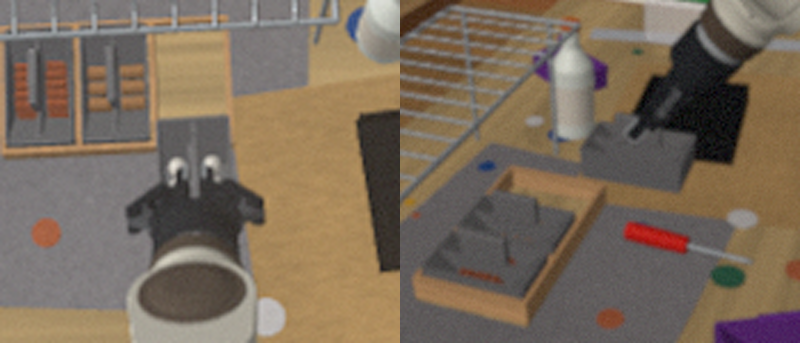

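The top view shows all beads in the lifted bin and an empty slot behind it. The side view shows the bin level in the hand.

The moves can't tip the hand quickly, so I'll pivot the bin between the pads. First I'll pre-tilt it about 35° by lowering its far end onto the fixed wire edge, where the 45° ramps still hold the beads. Then I'll tip it fully on its low corner inside the tray.

```bash
python3 -m inch '[[0.3,0,2,0],[0.8,0,5,0],[1.3,0,8.5,0],[2,0,12,0],[4,0,13.6,0],[6,0,13.6,0],[8,0,13.6,0],[8.8,0,13.6,0]]' 0 20
python3 -m inch '[[0,0,-0.5,0],[0,0,-1,0],[-0.5,0,-1.6,0],[-1,0,-2.2,0],[-1.5,0,-2.8,0],[-1.8,0,-3.4,0],[-2,0,-4,0],[-2.1,0,-4.4,0]]'
python3 st.py
python3 - <<'E'
from h import *
c=bot.camera("top");d=bot.camera("side")
a=cv2.resize(c["img"][120:220,210:310],(360,360),interpolation=cv2.INTER_CUBIC);b=cv2.resize(d["img"][130:230,170:290],(432,360),interpolation=cv2.INTER_CUBIC)
cv2.imwrite("pics/l2.png",np.hstack([a,b])[:,:,::-1])
E
```

```text
time: 20.05
ee_pos: [0.5971, 0.023, 0.287]
tcp_rot: [179.0, -37.1, 3.2]
wrist_force: [-0.1, 0.0, -2.4]
opening: 0.0093
grasp_force: 58.5
time: 21.05
ee_pos: [0.5754, 0.0222, 0.2504]
tcp_rot: [178.9, -37.7, 3.1]
wrist_force: [-36.9, -6.9, 32.2]
opening: 0.0093
grasp_force: 70.0
q [  2.59 -28.31 -26.36  54.23  -0.8  179.56] pos [0.5754 0.0222 0.2504] rpy [178.86 -37.71   3.15] 
r 0.5758 az 2.21 lean 37.72 leanaz-az -0.9 toolx [0.79  0.043 0.612] tooly [ 0.043 -0.999  0.016] t 21.05 gf 70.0
```

View pics/l2.png

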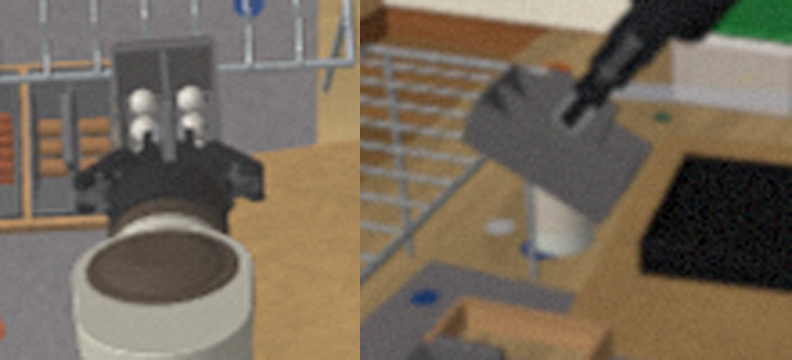

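The bin has pivoted to about 27°, computed from the grip position against the wire; in the crop its underside runs from (465,140) to (600,220). The beads are held. I'll push about 8 mm more.

```bash
python3 -m inch '[[0,0,-0.2,0],[0,0,-0.4,0],[0,0,-0.6,0],[0,0,-0.8,0],[-0.1,0,-0.8,0],[-0.1,0,-0.8,0],[-0.1,0,0,0],[-0.3,0,1,0]]' - 20
python3 st.py
python3 - <<'E'
from h import *
d=bot.camera("side")
cv2.imwrite("pics/l3.png",cv2.resize(d["img"][130:230,170:290],(576,480),interpolation=cv2.INTER_CUBIC)[:,:,::-1])
E
```

```text
time: 22.15
ee_pos: [0.5718, 0.0231, 0.2538]
tcp_rot: [179.0, -37.2, 3.2]
wrist_force: [-0.0, 0.3, -2.4]
opening: 0.0094
grasp_force: 66.1
q [  2.65 -28.26 -25.67  55.43  -0.71 179.57] pos [0.5718 0.0231 0.2538] rpy [178.96 -37.15   3.19] 
r 0.5722 az 2.31 lean 37.17 leanaz-az -0.8 toolx [0.796 0.044 0.604] tooly [ 0.045 -0.999  0.014] t 22.15 gf 66.1
```

View pics/l3.png

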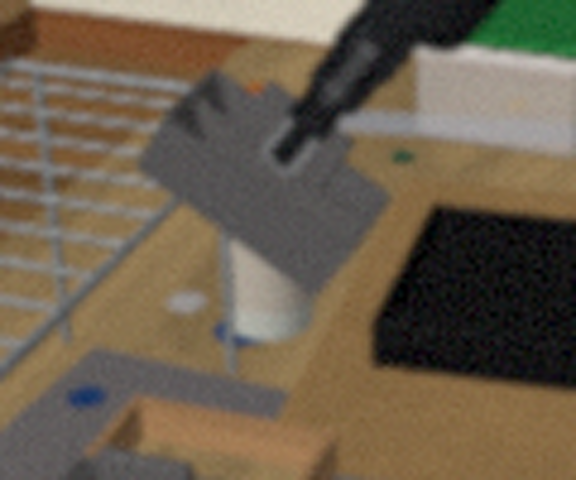

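Run:
```python
from h import *
from scipy.spatial.transform import Rotation as Ro
from scipy.optimize import least_squares
c=bot.camera("side");o=bot.get_obs();R=Ro.from_euler('xyz',o['tcp_rot'],degrees=True).as_matrix();G=o['ee_pos']-.011*R[:,2]
A=np.array([[170+315/4.8,130+292/4.8],[170+142/4.8,130+165/4.8],[170+392/4.8,130+198/4.8]])
L=[(-.0635,.0355,-.061),(.0635,.0355,-.061),(-.0655,.0375,-.019)]
def f(x): 
    B=Ro.from_euler('z',3.2,degrees=True)*Ro.from_euler('y',-x[0],degrees=True)
    return np.concatenate([proj(c,G+np.array([x[1],0,x[2]])+B.apply(l))-a for l,a in zip(L,A)])
for k in(0,1):
    s=least_squares((lambda x:f([x[0],0,0])) if k==0 else f,[30,0,0.][:1 if k==0 else 3]);print(s.x,s.fun)
from fast import *
q=np.radians(o['q']);print(np.degrees(q))
```

```text
[22.93897979] [ 3.79651205 -0.36136836 -0.84056753  4.33045806 -6.26547038  8.11579584]
[ 2.47262244e+01 -5.64994623e-03  1.32424674e-02] [ 4.76006317 -4.07099578  0.2663518  -0.65619744 -4.80688409  4.48153941]
[  2.65567324 -28.24810749 -25.56883893  55.39785916  -0.71162773
 179.57442851]
```

Run:
```python
from h import *
from scipy.spatial.transform import Rotation as Ro
c=bot.camera("side");o=bot.get_obs();R=Ro.from_euler('xyz',o['tcp_rot'],degrees=True).as_matrix();G=o['ee_pos']-.011*R[:,2]
obs=np.array([[170+a/4.8,130+b/4.8] for a,b in((142,165),(315,292),(392,198),(215,75))])
C=np.array([(sx*(.0655 if z>-.03 else .0635),sy*(.0375 if z>-.03 else .0355),z) for sx in(-1,1) for sy in(-1,1) for z in(-.061,-.019)])
best=[]
for th in range(10,56,2):
    B=Ro.from_euler('z',3.2,degrees=True)*Ro.from_euler('y',-th,degrees=True)
    P=np.array([proj(c,G+B.apply(l)) for l in C]).astype(np.float32)
    # silhouette overlap: hull distance to observed corners
    h=cv2.convexHull(P);m=np.zeros((384,512),np.uint8);cv2.fillConvexPoly(m,np.round(h).astype(int),1)
    m2=np.zeros_like(m);cv2.fillConvexPoly(m2,np.round(obs).astype(int),1)
    best.append((round((m&m2).sum()/(m|m2).sum(),3),th,[round(float(np.linalg.norm(P-a,axis=1).min()),1) for a in obs]))
for b in best:print(b)
```

```text
(np.float64(0.684), 10, [4.0, 10.1, 5.6, 6.1])
(np.float64(0.71), 12, [4.4, 9.1, 6.3, 5.3])
(np.float64(0.735), 14, [5.0, 8.1, 6.7, 4.6])
(np.float64(0.765), 16, [5.6, 7.2, 6.2, 4.0])
(np.float64(0.782), 18, [6.3, 6.2, 5.5, 3.3])
(np.float64(0.799), 20, [6.1, 5.2, 4.8, 2.7])
(np.float64(0.815), 22, [5.1, 4.3, 4.1, 2.1])
(np.float64(0.839), 24, [4.2, 3.3, 3.4, 1.7])
(np.float64(0.843), 26, [3.4, 2.3, 2.7, 1.6])
(np.float64(0.873), 28, [2.8, 1.4, 2.0, 1.8])
(np.float64(0.855), 30, [2.4, 0.6, 1.5, 2.2])
(np.float64(0.838), 32, [2.5, 1.0, 1.3, 2.8])
(np.float64(0.808), 34, [2.9, 1.9, 1.4, 3.4])
(np.float64(0.815), 36, [3.6, 2.9, 1.9, 4.0])
(np.float64(0.772), 38, [4.5, 3.9, 2.5, 4.7])
(np.float64(0.754), 40, [5.3, 4.9, 3.2, 5.3])
(np.float64(0.746), 42, [6.3, 5.9, 3.9, 6.0])
(np.float64(0.715), 44, [7.2, 6.9, 4.6, 6.7])
(np.float64(0.698), 46, [8.1, 7.0, 5.3, 7.4])
(np.float64(0.675), 48, [9.1, 6.5, 6.1, 8.1])
(np.float64(0.654), 50, [10.0, 6.2, 6.8, 8.4])
(np.float64(0.621), 52, [11.0, 5.9, 7.5, 8.4])
(np.float64(0.614), 54, [11.9, 5.8, 8.3, 8.5])
```

The bin is tilted about 30° from a silhouette fit, with the beads held. I'll carry it over the tray, clear of the glue bottle, and set it down with its low corner on the tray floor and its underside on the far wall.

```bash
python3 -m inch '[[-0.5,-0.8,0.3,0.4],[-1.5,-2.5,0.3,0.8],[-3,-5,0,1.2],[-4.5,-8,-1,1.6],[-5.5,-11.5,-2.2,2],[-6,-15,-3.6,2.4],[-6,-18,-5,2.8],[-6,-20,-6,3]]'
python3 st.py
```

```text
time: 23.3
ee_pos: [0.5116, -0.1787, 0.1928]
tcp_rot: [179.0, -37.1, 6.1]
wrist_force: [0.5, 0.0, -1.8]
opening: 0.0091
grasp_force: 65.9
q [-29.06 -28.84 -31.99  54.55  19.45 150.87] pos [ 0.5116 -0.1787  0.1928] rpy [178.98 -37.14   6.1 ] 
r 0.5419 az -19.26 lean 37.15 leanaz-az 23.7 toolx [0.793 0.085 0.604] tooly [ 0.096 -0.995  0.014] t 23.3 gf 65.9
```

```bash
python3 -m inch '[[0.5,-2,-1,0],[1,-4.5,-2.5,0],[2.5,-7,-4.5,0],[4.2,-7.7,-6.8,0],[5.2,-7.7,-8.8,0],[5.2,-7.7,-10,0],[5.2,-7.7,-10.7,0],[5.2,-7.7,-10.9,0]]'
python3 st.py
python3 - <<'E'
from h import *
c=bot.camera("side");d=bot.camera("top")
a=cv2.resize(c["img"][130:230,210:310],(390,390),interpolation=cv2.INTER_CUBIC);b=cv2.resize(d["img"][120:240,300:420],(390,390),interpolation=cv2.INTER_CUBIC)
cv2.imwrite("pics/l4.png",np.hstack([a,b])[:,:,::-1])
E
```

```text
time: 24.3
ee_pos: [0.5641, -0.254, 0.085]
tcp_rot: [178.9, -37.2, 6.2]
wrist_force: [-0.3, -0.1, -2.8]
opening: 0.0097
grasp_force: 66.1
q [-33.92 -13.25 -32.77  39.72  22.04 146.39] pos [ 0.5641 -0.254   0.085 ] rpy [178.95 -37.2    6.19] 
r 0.6187 az -24.24 lean 37.21 leanaz-az 28.7 toolx [0.792 0.086 0.605] tooly [ 0.097 -0.995  0.015] t 24.3 gf 66.1
```

View pics/l4.png

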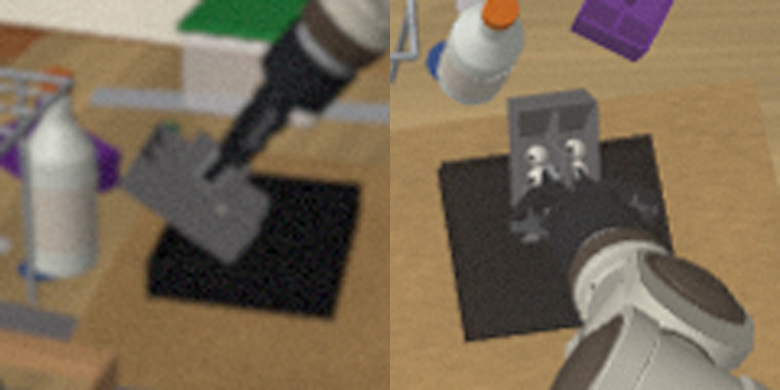

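The bin is over the tray with its underside at the far wall and all visible beads still in it. The tray and glue bottle are undisturbed. Now I'll release it, so it rests on the corner and the wall, slide the fingers along the fin past its far end, and push it over from there.

```bash
python3 -m inch '[[0,0,0,0],[0,0,0,0],[0,0,0.2,0],[0.9,0.1,0.7,0],[1.9,0.2,1.3,0],[3,0.3,2,0],[4.2,0.45,2.7,0],[4.4,0.45,2.8,0]]' 2.6 20
python3 st.py
python3 - <<'E'
from h import *
c=bot.camera("top");d=bot.camera("side")
for n in("beadbin_grip","beadbin_floor"):
    a=[x for x in bot.landmark_of(n,d)][:3];b=bot.landmark_of(n,c)[:3]
    for x in a:
        for y in b:
            X,e=tri(d,x["point"],c,y["point"])
            if e<.02: print(n,np.round(X,3),round(e,3),x["score"],y["score"])
cv2.imwrite("pics/raw5t.png",c["img"][:,:,::-1]);cv2.imwrite("pics/raw5s.png",d["img"][:,:,::-1])
E
```

```text
time: 25.4
ee_pos: [0.6096, -0.2493, 0.1138]
tcp_rot: [178.9, -37.2, 6.3]
wrist_force: [-0.2, 0.0, -0.2]
opening: 0.0258
grasp_force: 0.0
q [-30.67  -9.36 -26.42  41.07  20.39 149.32] pos [ 0.6096 -0.2493  0.1138] rpy [178.92 -37.23   6.26] 
r 0.6586 az -22.24 lean 37.25 leanaz-az 26.7 toolx [0.791 0.087 0.605] tooly [ 0.098 -0.995  0.015] t 25.4 gf 0.0
beadbin_grip [ 0.558 -0.259  0.089] 0.013 0.83 0.95
beadbin_grip [0.276 0.199 0.051] 0.008 0.63 0.93
beadbin_grip [ 0.754 -0.352  0.079] 0.002 0.6 0.62
beadbin_floor [ 0.273  0.189 -0.005] 0.008 0.87 0.62
beadbin_floor [ 0.584 -0.247  0.05 ] 0.004 0.7 0.77
beadbin_floor [ 0.765 -0.357 -0.002] 0.001 0.64 0.78
```

The released bin rests at about 34°, with its grip at (0.558, −0.259, 0.089), and the fingers are just past the fin's far end. Now I'll close them and push the fin toward −x.

```bash
python3 -m inch '[[0,-0.3,0.4,0],[0,-0.3,0.4,0],[-0.3,-0.4,0.4,0],[-1.3,-0.5,0.4,0],[-2.4,-0.6,0.5,0],[-3.5,-0.7,0.6,0],[-4.5,-0.8,0.8,0],[-5.4,-0.9,0.9,0]]' 0 20
python3 -m inch '[[-0.9,-0.1,0.1,0],[-1.8,-0.2,0.1,0],[-2.6,-0.3,0.1,0],[-3.3,-0.3,0,0],[-4,-0.4,0,0],[-4.5,-0.5,0,0],[-4.5,-0.5,0,0],[-4.5,-0.5,0,0]]'
python3 - <<'E'
from h import *
c=bot.camera("top");d=bot.camera("side")
for n in("beadbin_grip","beadbin_floor"):
    a=bot.landmark_of(n,d)[:3];b=bot.landmark_of(n,c)[:3]
    for x in a:
        for y in b:
            X,e=tri(d,x["point"],c,y["point"])
            if e<.02 and X[1]<0 and X[0]<.7: print(n,np.round(X,3),round(e,3))
a=cv2.resize(d["img"][130:230,210:310],(390,390),interpolation=cv2.INTER_CUBIC);b=cv2.resize(c["img"][120:240,300:420],(390,390),interpolation=cv2.INTER_CUBIC)
cv2.imwrite("pics/l6.png",np.hstack([a,b])[:,:,::-1])
E
```

```text
time: 26.7
ee_pos: [0.5553, -0.2589, 0.1256]
tcp_rot: [178.8, -37.5, 6.4]
wrist_force: [1.4, 2.2, 10.8]
opening: -0.0
grasp_force: 4.5
time: 27.7
ee_pos: [0.5094, -0.2635, 0.1217]
tcp_rot: [179.0, -37.2, 6.2]
wrist_force: [0.4, -1.0, 0.1]
opening: 0.0002
grasp_force: 0.1
beadbin_grip [ 0.478 -0.255  0.094] 0.012
beadbin_floor [ 0.546 -0.267  0.054] 0.007
```

View pics/l6.png

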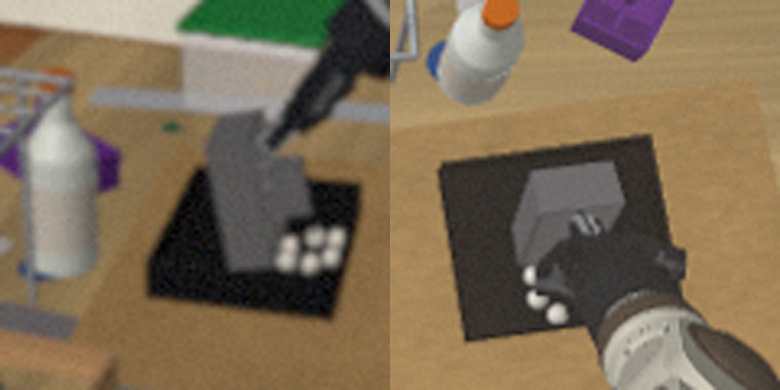

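The view shows the bin standing on its end in the tray, with the beads spilled on the tray floor at side crop (280–345,230–270). The tray has not moved. Next I'll pull back, lower, and push the fin gently toward +x, so the empty bin falls back onto the wall rest where the hand can regrip it.

```bash
python3 -m inch '[[-2,-0.2,0,0],[-4.5,-0.5,0,0],[-7,-0.7,0,0],[-7,-0.7,-1.4,0],[-7,-0.7,-2.8,0],[-7,-0.7,-3.7,0],[-6.3,-0.6,-3.7,0],[-5.5,-0.5,-3.7,0]]' 0 20
python3 -m inch '[[0.8,0.1,0,0],[1.6,0.2,0,0],[2.4,0.3,0,0],[3.2,0.35,0,0],[4,0.4,0.1,0],[4.6,0.4,0.2,0],[4.6,0.4,0.3,0],[3.6,0.3,1,0]]'
python3 st.py
cat > loc.py <<'E'
from h import *
c=bot.camera("top");d=bot.camera("side")
for n in("beadbin_grip","beadbin_floor"):
    a=bot.landmark_of(n,d)[:3];b=bot.landmark_of(n,c)[:3]
    for x in a:
        for y in b:
            X,e=tri(d,x["point"],c,y["point"])
            if e<.02 and X[0]>.33 and (X[0]<.7): print(n,np.round(X,3),round(e,3))
t=bot.landmark_of("tray",c)[:1];print('tray',[np.round(at_z(c,x["point"],0)[:2],3) for x in t])
E
python3 loc.py
```

```text
time: 29.0
ee_pos: [0.4554, -0.2684, 0.0852]
tcp_rot: [178.9, -37.2, 6.2]
wrist_force: [-0.2, 0.1, 0.5]
opening: 0.0003
grasp_force: 0.0
time: 30.0
ee_pos: [0.4902, -0.2648, 0.0942]
tcp_rot: [179.0, -37.1, 6.2]
wrist_force: [-0.4, 0.4, -0.4]
opening: -0.0001
grasp_force: 0.0
q [-40.69 -20.82 -37.03  45.76  25.4  139.88] pos [ 0.4902 -0.2648  0.0942] rpy [179.04 -37.11   6.2 ] 
r 0.5571 az -28.37 lean 37.12 leanaz-az 33.0 toolx [0.793 0.086 0.603] tooly [ 0.098 -0.995  0.013] t 30.0 gf 0.0
beadbin_grip [ 0.555 -0.253  0.09 ] 0.011
beadbin_floor [ 0.593 -0.253  0.037] 0.005
tray [array([ 0.521, -0.258])]
```

The bin fell back to its earlier rest, with its grip at (0.555, −0.253, 0.090), and the tray is unmoved. Regripping.

```bash
python3 -m inch '[[0.8,0.2,1.5,0],[2,0.5,3.2,0],[3,0.7,4.5,0],[4,0.8,3.2,0],[5,0.9,1.9,0],[6,1,0.5,0],[7.1,1,-1,0],[7.1,1,-1,0]]' 3.2 20
python3 -m inch '[[0,0,0,0],[0,0,0,0],[0,0,0,0],[0,0,0.2,0],[-0.3,0,1.5,0],[-0.8,0.2,3,0],[-1.5,0.8,4.5,0],[-2.5,1.8,6,0]]' 0 30
python3 st.py
```

```text
time: 31.35
ee_pos: [0.5616, -0.2548, 0.0839]
tcp_rot: [179.1, -37.1, 6.2]
wrist_force: [0.8, 0.5, 0.9]
opening: 0.0319
grasp_force: 0.0
time: 32.35
ee_pos: [0.536, -0.2372, 0.1465]
tcp_rot: [178.9, -37.2, 6.2]
wrist_force: [-1.4, -0.6, -1.9]
opening: 0.0093
grasp_force: 34.1
q [-34.14 -20.07 -31.06  48.29  22.16 146.19] pos [ 0.536  -0.2372  0.1465] rpy [178.93 -37.22   6.19] 
r 0.5862 az -23.87 lean 37.23 leanaz-az 28.3 toolx [0.792 0.086 0.605] tooly [ 0.097 -0.995  0.015] t 32.35 gf 34.1
```

```bash
python3 -m inch '[[-1,1.5,1,-0.4],[-3,4.5,1,-0.9],[-5,8,1,-1.4],[-7.5,11.5,0.5,-1.9],[-10,14.5,-1.5,-2.4],[-12,17,-3.5,-2.9],[-12.9,17.8,-5.5,-3.4],[-12.9,17.8,-6.4,-3.4]]'
python3 -m inch '[[0,0,-0.2,0],[0,0,-0.2,0],[0,0,-0.2,0],[1,0,-0.2,0],[2.2,0,-0.6,0],[3.3,0,-1.4,0],[4.4,0,-2.2,0],[4.4,0,-2.5,0]]' 2.6 20
python3 st.py
python3 loc.py
```

```text
time: 33.35
ee_pos: [0.4381, -0.0694, 0.0802]
tcp_rot: [179.6, -35.7, 2.8]
wrist_force: [1.5, 3.2, 22.2]
opening: 0.0094
grasp_force: 37.1
time: 34.35
ee_pos: [0.4819, -0.0695, 0.0542]
tcp_rot: [179.6, -35.5, 2.8]
wrist_force: [0.2, 0.4, -0.8]
opening: 0.0262
grasp_force: 0.0
q [-13.25 -39.03 -52.74  41.75   8.88 166.87] pos [ 0.4819 -0.0695  0.0542] rpy [179.65 -35.53   2.77] 
r 0.4869 az -8.21 lean 35.53 leanaz-az 10.4 toolx [0.813 0.039 0.581] tooly [ 0.045 -0.999  0.005] t 34.35 gf 0.0
beadbin_grip [ 0.469 -0.065  0.071] 0.019
beadbin_floor [ 0.476 -0.073 -0.006] 0.005
tray [array([ 0.514, -0.258])]
```

The empty bin is flat on the bench at about (0.474, −0.07), and the hand is on its handle. Next I'll grip, slide +y, and touch its far end to the organiser's front wall to register the x offset.

```bash
python3 -m inch '[[0,0,0,0],[0,0,0,0],[0,0,0,0],[0,0,0.3,0],[0,1,0.4,0],[0,2.3,0.4,0],[0,3.6,0.4,0],[0,4.2,0.4,0]]' 0 60
python3 -m inch '[[0.3,0,0,0],[0.6,0,0,0],[0.9,0,0,0],[1.2,0,0,0],[1.4,0,0,0],[1.6,0,0,0],[1.8,0,0,0],[1.9,0,0,0]]'
python3 st.py
```

```text
time: 35.7
ee_pos: [0.4813, -0.0265, 0.0585]
tcp_rot: [179.6, -35.6, 2.8]
wrist_force: [0.3, 0.3, -1.8]
opening: 0.0093
grasp_force: 58.5
time: 36.7
ee_pos: [0.5007, -0.0276, 0.0589]
tcp_rot: [179.6, -35.6, 2.8]
wrist_force: [-0.7, -0.6, -1.6]
opening: 0.0091
grasp_force: 58.5
q [ -5.65 -37.2  -51.46  40.39   4.51 173.15] pos [ 0.5007 -0.0276  0.0589] rpy [179.62 -35.6    2.77] 
r 0.5014 az -3.16 lean 35.60 leanaz-az 5.3 toolx [0.812 0.039 0.582] tooly [ 0.044 -0.999  0.005] t 36.7 gf 58.5
```

```bash
python3 -m inch '[[0.2,0,0,0],[0.4,0,0,0],[0.6,0,0,0],[0.7,0,0,0],[0.8,0,0,0],[0.9,0,0,0],[1,0,0,0],[1,0,0,0]]'
python3 st.py
```

```text
time: 37.7
ee_pos: [0.5069, -0.0285, 0.0588]
tcp_rot: [179.6, -35.2, 2.7]
wrist_force: [-86.5, -8.7, 51.8]
opening: 0.0091
grasp_force: 72.7
q [ -5.57 -35.53 -50.4   40.2    4.31 173.24] pos [ 0.5069 -0.0285  0.0588] rpy [179.57 -35.15   2.68] 
r 0.5077 az -3.22 lean 35.15 leanaz-az 5.2 toolx [0.817 0.038 0.576] tooly [ 0.042 -0.999  0.006] t 37.7 gf 72.7
```

```bash
python3 -m inch '[[-0.4,0,0,0],[-0.7,0,-0.1,0],[-0.8,0,-0.3,0],[-0.8,0,-0.6,0],[-0.8,0,-0.75,0],[-0.8,0,-0.75,0],[-0.8,0,-0.6,0],[-0.8,0,-0.4,0]]'
python3 -m inch '[[0,0,0,0],[0.1,0,0,0],[0.15,0,0,0],[0.2,0,0,0],[0.2,0,0,0],[0.2,0,0,0],[0.2,0,0,0],[0.2,0,0,0]]'
python3 st.py
```

```text
time: 38.7
ee_pos: [0.5029, -0.0276, 0.0553]
tcp_rot: [179.6, -35.6, 2.8]
wrist_force: [1.2, 0.2, -2.1]
opening: 0.0093
grasp_force: 58.6
time: 39.7
ee_pos: [0.5047, -0.0276, 0.0551]
tcp_rot: [179.6, -35.6, 2.8]
wrist_force: [-4.9, -0.3, 6.6]
opening: 0.0089
grasp_force: 60.0
q [ -5.59 -36.29 -51.42  39.49   4.48 173.2 ] pos [ 0.5047 -0.0276  0.0551] rpy [179.63 -35.61   2.76] 
r 0.5054 az -3.13 lean 35.62 leanaz-az 5.3 toolx [0.812 0.039 0.582] tooly [ 0.044 -0.999  0.005] t 39.7 gf 60.0
```

Light contact of 5 N came at TCP x = 0.5047, so the seat is at TCP x ≈ 0.6415, y ≈ 0.028 and z ≈ 0.0595. Now I'll lift and carry it over the slot.

```bash
python3 -m inch '[[-0.4,0,1,0],[-0.4,0.2,2.5,0],[0,0.8,4,0],[1,1.8,5.5,0],[3.5,3.2,6,0],[6.5,4.6,6,0],[9.5,5.5,6,0],[12,5.6,6,0]]'
python3 -m inch '[[0.8,0,0,0],[1.5,0,0,0],[1.7,0,-0.5,0],[1.7,0,-1,0],[1.7,0,-1.5,0],[1.7,0,-1.8,0],[1.7,0,-1.8,0],[1.7,0,-1.8,0]]'
python3 st.py
```

```text
time: 40.7
ee_pos: [0.6262, 0.0294, 0.1158]
tcp_rot: [179.6, -35.6, 2.9]
wrist_force: [-0.4, -0.1, -2.4]
opening: 0.0091
grasp_force: 58.6
time: 41.7
ee_pos: [0.6417, 0.0281, 0.0972]
tcp_rot: [179.6, -35.6, 2.8]
wrist_force: [-0.6, 1.0, -2.7]
opening: 0.0095
grasp_force: 58.5
q [  2.63 -14.83 -32.88  36.33  -0.29 179.86] pos [0.6417 0.0281 0.0972] rpy [179.62 -35.62   2.8 ] 
r 0.6423 az 2.51 lean 35.62 leanaz-az -0.4 toolx [0.812 0.04  0.582] tooly [ 0.045 -0.999  0.005] t 41.7 gf 58.5
```

```bash
python3 -m inch '[[0,0,-0.4,0],[0,0,-0.7,0],[0,0,-0.9,0],[0,0,-1.1,0],[0,0,-1.4,0],[0,0,-1.7,0],[0,0,-2,0],[0,0,-2.2,0]]'
python3 st.py
```

```text
time: 42.7
ee_pos: [0.6418, 0.0283, 0.075]
tcp_rot: [179.6, -35.6, 2.8]
wrist_force: [-0.2, 3.9, 0.8]
opening: 0.0096
grasp_force: 58.9
q [  2.64 -13.89 -34.68  33.59  -0.26 179.87] pos [0.6418 0.0283 0.075 ] rpy [179.65 -35.62   2.8 ] 
r 0.6424 az 2.53 lean 35.63 leanaz-az -0.3 toolx [0.812 0.04  0.582] tooly [ 0.045 -0.999  0.005] t 42.7 gf 58.9
```

```bash
python3 -m inch '[[0,0.1,-0.3,0],[0,0.1,-0.6,0],[0,0.1,-0.9,0],[0,0.1,-1.1,0],[0,0.1,-1.3,0],[0,0.1,-1.5,0],[0,0.1,-1.65,0],[0,0.1,-1.8,0]]'
python3 st.py
```

```text
time: 43.7
ee_pos: [0.6428, 0.0292, 0.0602]
tcp_rot: [179.6, -35.8, 2.8]
wrist_force: [-27.6, 0.9, 30.8]
opening: 0.0094
grasp_force: 64.7
q [  2.75 -13.15 -35.91  31.4   -0.35 179.97] pos [0.6428 0.0292 0.0602] rpy [179.62 -35.84   2.79] 
r 0.6435 az 2.60 lean 35.84 leanaz-az -0.5 toolx [0.81  0.039 0.586] tooly [ 0.045 -0.999  0.005] t 43.7 gf 64.7
```

```bash
python3 -m inch '[[-0.1,0,0.1,0],[-0.2,0,0.1,0],[-0.25,0,0,0],[-0.25,0,-0.1,0],[-0.25,0,-0.15,0],[-0.25,0,-0.15,0],[-0.25,0,-0.15,0],[-0.25,0,-0.15,0]]'
python3 st.py; python3 loc.py
```

```text
time: 44.7
ee_pos: [0.6417, 0.0292, 0.0602]
tcp_rot: [179.6, -36.0, 2.8]
wrist_force: [-8.2, 0.2, 20.8]
opening: 0.0091
grasp_force: 62.2
q [  2.76 -13.46 -36.25  31.17  -0.36 179.97] pos [0.6417 0.0292 0.0602] rpy [179.61 -36.04   2.8 ] 
r 0.6424 az 2.61 lean 36.04 leanaz-az -0.5 toolx [0.808 0.04  0.588] tooly [ 0.045 -0.999  0.005] t 44.7 gf 62.2
beadbin_grip [0.629 0.031 0.072] 0.0
beadbin_grip [0.579 0.025 0.26 ] 0.001
beadbin_floor [0.635 0.029 0.001] 0.005
beadbin_floor [0.586 0.024 0.205] 0.012
tray [array([ 0.52 , -0.263])]
```

Firm, steady contact at the seat height; releasing and withdrawing along the tool axis.

```bash
python3 -m inch '[[0,0,0.15,0],[0,0,0.15,0],[0,0,0.15,0],[-0.8,0,1.2,0],[-2,0,2.8,0],[-3.5,0,4.8,0],[-5.5,0,7.5,0],[-8,0,11,0]]' 2.6 20
python3 -m inch '[[-2,0,2,0],[-5,0,4,0],[-8,-1,6,0],[-11,-2,8,0],[-14,-3,10,0],[-17,-4,12,0],[-18,-4,12,0],[-18,-4,12,0]]'
python3 - <<'E'
from h import *
np.set_printoptions(precision=3,suppress=True)
c=bot.camera("top");d=bot.camera("side")
for n in("beadbin_grip","corkbin_grip","tilebin_grip"):
    for x in bot.landmark_of(n,d)[:2]:
        for y in bot.landmark_of(n,c)[:3]:
            X,e=tri(d,x["point"],c,y["point"])
            if e<.02 and .55<X[0]<.7 and X[1]>-.05:print(n,X,round(e,3))
print('tray',at_z(c,bot.landmark_of("tray",c)[0]["point"],0))
# white blobs in/around the tray, both views
for nm,g in(("t",c),("s",d)):
    m=cv2.inRange(cv2.cvtColor(g["img"],cv2.COLOR_RGB2HSV),(0,0,130),(179,70,255))
    T=cv2.inRange(g["img"],(0,0,0),(60,60,60))
    for z in(.014,):
        n,_,st,ce=cv2.connectedComponentsWithStats(m)
        for i in range(1,n):
            X=at_z(g,ce[i],z)
            if 4<st[i,4]<500 and .38<X[0]<.66 and -.42<X[1]<-.05: print(nm,st[i,4],ce[i],X[:2])
print([ (round(b["score"],2),np.round(at_z(c,b["point"],.014)[:2],3)) for b in bot.find_in("bead0",c)])
cv2.imwrite("pics/fin_t.png",c["img"][:,:,::-1]);cv2.imwrite("pics/fin_s.png",d["img"][:,:,::-1])
print(bot.get_obs()['time'],bot.get_obs()['ee_pos'])
E
```

```text
time: 46.05
ee_pos: [0.5577, 0.0269, 0.1659]
tcp_rot: [179.6, -35.5, 3.0]
wrist_force: [1.0, -0.9, 0.3]
opening: 0.0259
grasp_force: 0.0
time: 47.05
ee_pos: [0.3987, -0.0157, 0.2937]
tcp_rot: [179.8, -34.2, 3.0]
wrist_force: [-0.2, -0.6, 0.3]
opening: 0.0259
grasp_force: 0.0
beadbin_grip [0.584 0.026 0.256] 0.013
corkbin_grip [0.633 0.106 0.065] 0.008
tilebin_grip [0.631 0.201 0.069] 0.002
tray [ 0.511 -0.256  0.   ]
t 17 [297. 151.] [ 0.657 -0.102]
t 5 [291.2 156. ] [ 0.641 -0.083]
t 29 [352.448 203.241] [ 0.485 -0.267]
t 28 [343.5   204.214] [ 0.482 -0.239]
t 57 [361.719 211.649] [ 0.458 -0.294]
t 30 [344.633 211.367] [ 0.46  -0.242]
t 28 [350.786 215.929] [ 0.445 -0.259]
t 5 [288. 238.] [ 0.382 -0.064]
s 67 [292.448 193.418] [ 0.455 -0.27 ]
s 33 [283.667 194.515] [ 0.483 -0.251]
[]
47.6 [ 0.399 -0.016  0.294]
```

Six beads are in the tray: four single blobs and one double in the top view. As a last check, I'll match the reseated bin's image against the start pictures.

```bash
python3 - <<'E'
import cv2,numpy as np
def cmp(a,b,box,nm):
    A=cv2.cvtColor(cv2.imread(a),cv2.COLOR_BGR2GRAY).astype(np.float32);B=cv2.cvtColor(cv2.imread(b),cv2.COLOR_BGR2GRAY).astype(np.float32)
    x0,y0,x1,y1=box;k=6
    T=cv2.resize(A[y0:y1,x0:x1],None,fx=k,fy=k,interpolation=cv2.INTER_CUBIC);S=cv2.resize(B[y0-4:y1+4,x0-4:x1+4],None,fx=k,fy=k,interpolation=cv2.INTER_CUBIC)
    r=cv2.matchTemplate(S,T,cv2.TM_CCOEFF_NORMED);_,v,_,p=cv2.minMaxLoc(r);print(nm,round(v,3),'shift px',(p[0]/k-4,p[1]/k-4))
cmp('pics/side0.png','pics/fin_s.png',(206,202,232,224),'bead side handle')
cmp('pics/side0.png','pics/fin_s.png',(192,218,212,240),'cork side handle')
cmp('pics/side0.png','pics/fin_s.png',(176,235,198,258),'tile side handle')
cmp('pics/top1.png','pics/fin_t.png',(250,145,264,170),'bead top handle')
E
python3 loc.py | head -4
```

```text
bead side handle 0.977 shift px (0.16666666666666696, 0.0)
cork side handle 0.894 shift px (0.0, 0.0)
tile side handle 0.898 shift px (0.0, 0.0)
bead top handle 0.545 shift px (0.0, 1.666666666666667)
beadbin_grip [0.633 0.028 0.067] 0.008
beadbin_grip [0.584 0.023 0.251] 0.004
beadbin_floor [0.629 0.03  0.012] 0.001
beadbin_floor [0.588 0.027 0.2  ] 0.016
```

```bash
python3 -c "
from workcell import bot
print(bot.job_done(), bot.get_obs()['time'])"
```

```text
the job is handed in; nothing more can be done
the job is handed in; nothing more can be done
```

I handed the job in before the 61 s limit (clock at 47.6 s at the last reading): all six beads are in the tray, the empty bead bin is back in its slot, and the arm is clear; the judge gave no verdict. In the side view its handle is within 0.2 px of its start picture and the other two bins show no shift, but the top-view match was too weak to confirm it, and I did not re-measure the mug, glue bottle or screwdriver.

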